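# Pack and scan the spare-parts order

## Task

Finish this order at the dispatch desk: pour all the orange end caps from the picking cup into the blue tote while it waits at the open end of the lane, then slide the tote along the lane under the scanner until it rests against the red end stop, with every cap still in it. Stand the empty cup upright on the cork mat, and stand all the small cartons upright on the dispatch shelf in one straight row, centred on the yellow line, square to it and side by side with no gap wider than a finger (about 20 mm). Leave the tumbler, the tape and the marker alone and do not bang into the scanner.

Things in the scene. Friction and masses are not known exactly. Their poses are not given: they have to be found in the camera images.
- cup: white picking cup, loose, open top, 90 mm high, straight-sided, outer diameter 64 mm, wall 4 mm, floor 5 mm, 80 g; origin at the centre of its underside, z along its axis to the mouth. It starts upright with the end caps inside
- mat: round cork mat fixed on the table, diameter 120 mm, 4 mm thick; origin at the centre of its underside
- tote: blue open-topped order tote, loose, 130 mm (its x) by 150 mm (its y) by 60 mm high, walls and floor 5 mm, 0.4 kg; origin at the centre of its underside. It stands on the lane plate near the lane's open end, its y along the lane, 4 mm or less of play to each guide
- tote_in (a point): centre of the tote's inner floor, axes as the tote's
- lane: fixed scan lane: aluminium plate 160 mm (x) by 380 mm (y), 8 mm thick, with yellow guides along both long sides, 28 mm high over the table and 140 mm apart inside; open at its -y end, a red end stop 45 mm high at its +y end; origin at the centre of its underside, y runs along the lane to the stop. A tote against the stop has its centre at lane y = +95 mm
- lane_stop (a point): middle of the inner face of the red end stop, at the plate's upper surface; axes as the lane's
- scanner (a point): centre of the underside (red window) of the fixed black scanner head, which hangs over the last part of the lane: its underside is 120 mm above the table, it is 45 mm high, 85 mm along the lane (lane y from +85 to +170 mm) and covers lane x from -40 to +115 mm; its post (30 by 40 mm) stands outside the far guide at lane x = +100 mm, lane y = +130 mm
- shelf: fixed low wooden dispatch shelf, a board 310 mm (its x) by 130 mm (its y), top 30 mm above the table, nothing above it; origin at the centre of its underside
- shelf_line (a point): middle of the shelf top, on the yellow line, 12 mm wide, that runs along the shelf's x over its whole length; axes as the shelf's
- tumbler: bystander: white tumbler with green straw, 155 mm high, diameter 80 mm; origin at the centre of its underside
- tape: bystander: red roll of tape lying flat, diameter 90 mm, 45 mm high; origin at the centre of its underside
- marker: bystander: black marker pen lying down, 130 mm long (its x), 16 mm thick; origin at its underside's centre
- cap0: orange square plastic end cap for a tube, 15 by 15 mm, 14 mm high, 12 g, smooth, loose, starts in the cup; origin at the centre of one square face, the other is 14 mm along z. Five to eight of them are there, absent ones read None
- cap1: orange square plastic end cap for a tube, 15 by 15 mm, 14 mm high, 12 g, smooth, loose, starts in the cup; origin at the centre of one square face, the other is 14 mm along z. Five to eight of them are there, absent ones read None
- cap2: orange square plastic end cap for a tube, 15 by 15 mm, 14 mm high, 12 g, smooth, loose, starts in the cup; origin at the centre of one square face, the other is 14 mm along z. Five to eight of them are there, absent ones read None
- cap3: orange square plastic end cap for a tube, 15 by 15 mm, 14 mm high, 12 g, smooth, loose, starts in the cup; origin at the centre of one square face, the other is 14 mm along z. Five to eight of them are there, absent ones read None
- cap4: orange square plastic end cap for a tube, 15 by 15 mm, 14 mm high, 12 g, smooth, loose, starts in the cup; origin at the centre of one square face, the other is 14 mm along z. Five to eight of them are there, absent ones read None
- cap5: orange square plastic end cap for a tube, 15 by 15 mm, 14 mm high, 12 g, smooth, loose, starts in the cup; origin at the centre of one square face, the other is 14 mm along z. Five to eight of them are there, absent ones read None
- cap6: orange square plastic end cap for a tube, 15 by 15 mm, 14 mm high, 12 g, smooth, loose, starts in the cup; origin at the centre of one square face, the other is 14 mm along z. Five to eight of them are there, absent ones read None
- cap7: orange square plastic end cap for a tube, 15 by 15 mm, 14 mm high, 12 g, smooth, loose, starts in the cup; origin at the centre of one square face, the other is 14 mm along z. Five to eight of them are there, absent ones read None
- carton0: small sealed cardboard carton standing upright, 44 mm (its x) by 54 mm (its y) by 46 mm high, 90 g, paper tape across the top along its x; origin at the centre of its underside. Three or four of them are there, all alike, absent ones read None
- carton1: small sealed cardboard carton standing upright, 44 mm (its x) by 54 mm (its y) by 46 mm high, 90 g, paper tape across the top along its x; origin at the centre of its underside. Three or four of them are there, all alike, absent ones read None
- carton2: small sealed cardboard carton standing upright, 44 mm (its x) by 54 mm (its y) by 46 mm high, 90 g, paper tape across the top along its x; origin at the centre of its underside. Three or four of them are there, all alike, absent ones read None
- carton3: small sealed cardboard carton standing upright, 44 mm (its x) by 54 mm (its y) by 46 mm high, 90 g, paper tape across the top along its x; origin at the centre of its underside. Three or four of them are there, all alike, absent ones read None

How it is judged:
On the way, in this order (a step that is already met when the one before it is completed fails the run):
1. all the caps lie in the tote while it is still at the open end of the lane (x of cap0 in the frame of tote_in between -0.066 and 0.066 m and y of cap0 in the frame of tote_in between -0.076 and 0.076 m and z of each of cap0, cap1, cap2, cap3, cap4, cap5, cap6, cap7 in the frame of tote_in below 0.05 m and x of cap1 in the frame of tote_in between -0.066 and 0.066 m and y of cap1 in the frame of tote_in between -0.076 and 0.076 m and x of cap2 in the frame of tote_in between -0.066 and 0.066 m and y of cap2 in the frame of tote_in between -0.076 and 0.076 m and x of cap3 in the frame of tote_in between -0.066 and 0.066 m and y of cap3 in the frame of tote_in between -0.076 and 0.076 m and x of cap4 in the frame of tote_in between -0.066 and 0.066 m and y of cap4 in the frame of tote_in between -0.076 and 0.076 m and x of cap5 in the frame of tote_in between -0.066 and 0.066 m and y of cap5 in the frame of tote_in between -0.076 and 0.076 m and x of cap6 in the frame of tote_in between -0.066 and 0.066 m and y of cap6 in the frame of tote_in between -0.076 and 0.076 m and x of cap7 in the frame of tote_in between -0.066 and 0.066 m and y of cap7 in the frame of tote_in between -0.076 and 0.076 m and y of tote in the frame of lane_stop below -0.13 m), for 0.3 s.
2. the tote, with all the caps in it, rests against the end stop under the scanner (x of cap0 in the frame of tote_in between -0.066 and 0.066 m and y of cap0 in the frame of tote_in between -0.076 and 0.076 m and z of each of cap0, cap1, cap2, cap3, cap4, cap5, cap6, cap7 in the frame of tote_in below 0.05 m and x of cap1 in the frame of tote_in between -0.066 and 0.066 m and y of cap1 in the frame of tote_in between -0.076 and 0.076 m and x of cap2 in the frame of tote_in between -0.066 and 0.066 m and y of cap2 in the frame of tote_in between -0.076 and 0.076 m and x of cap3 in the frame of tote_in between -0.066 and 0.066 m and y of cap3 in the frame of tote_in between -0.076 and 0.076 m and x of cap4 in the frame of tote_in between -0.066 and 0.066 m and y of cap4 in the frame of tote_in between -0.076 and 0.076 m and x of cap5 in the frame of tote_in between -0.066 and 0.066 m and y of cap5 in the frame of tote_in between -0.076 and 0.076 m and x of cap6 in the frame of tote_in between -0.066 and 0.066 m and y of cap6 in the frame of tote_in between -0.076 and 0.076 m and x of cap7 in the frame of tote_in between -0.066 and 0.066 m and y of cap7 in the frame of tote_in between -0.076 and 0.076 m and y of tote in the frame of lane_stop between -0.083 and -0.07 m and x of tote in the frame of lane_stop between -0.012 and 0.012 m and angle between tote's own z axis and vertical below 0.06 rad), for 0.3 s.
At the end, for the whole second after the job is handed in: All caps in the tote; tote within 8 mm of the stop; cup upright on the mat (centres within 35 mm); cartons upright on the shelf, within 15 mm of the yellow line, square to it within 0.2 rad, in one row, neighbours' centres under 78 mm apart; all released and at rest (all of step 2 and linear speed of each of tote, cup, carton0, carton1, carton2, carton3 below 0.03 m/s and horizontal distance between cup and mat below 0.035 m and angle between each of cup, carton0, carton1, carton2, carton3's own z axis and vertical below 0.1 rad and height (world z) of cup below 0.012 m and y of carton0 in the frame of shelf_line between -0.015 and 0.015 m and z of carton0 in the frame of shelf_line between -0.008 and 0.008 m and x of carton0 in the frame of shelf_line between -0.145 and 0.145 m and (angle between the x axis of carton0 and the x axis of shelf_line, either way round below 0.2 rad or angle between the x axis of carton0 and the y axis of shelf_line, either way round below 0.2 rad) and y of carton1 in the frame of shelf_line between -0.015 and 0.015 m and z of carton1 in the frame of shelf_line between -0.008 and 0.008 m and x of carton1 in the frame of shelf_line between -0.145 and 0.145 m and (angle between the x axis of carton1 and the x axis of shelf_line, either way round below 0.2 rad or angle between the x axis of carton1 and the y axis of shelf_line, either way round below 0.2 rad) and y of carton2 in the frame of shelf_line between -0.015 and 0.015 m and z of carton2 in the frame of shelf_line between -0.008 and 0.008 m and x of carton2 in the frame of shelf_line between -0.145 and 0.145 m and (angle between the x axis of carton2 and the x axis of shelf_line, either way round below 0.2 rad or angle between the x axis of carton2 and the y axis of shelf_line, either way round below 0.2 rad) and y of carton3 in the frame of shelf_line between -0.015 and 0.015 m and z of carton3 in the frame of shelf_line between -0.008 and 0.008 m and x of carton3 in the frame of shelf_line between -0.145 and 0.145 m and (angle between the x axis of carton3 and the x axis of shelf_line, either way round below 0.2 rad or angle between the x axis of carton3 and the y axis of shelf_line, either way round below 0.2 rad) and (horizontal distance between carton0 and carton1 below 0.078 m or horizontal distance between carton0 and carton2 below 0.078 m or horizontal distance between carton0 and carton3 below 0.078 m) and (horizontal distance between carton1 and carton0 below 0.078 m or horizontal distance between carton1 and carton2 below 0.078 m or horizontal distance between carton1 and carton3 below 0.078 m) and (horizontal distance between carton2 and carton0 below 0.078 m or horizontal distance between carton2 and carton1 below 0.078 m or horizontal distance between carton2 and carton3 below 0.078 m) and (horizontal distance between carton3 and carton0 below 0.078 m or horizontal distance between carton3 and carton1 below 0.078 m or horizontal distance between carton3 and carton2 below 0.078 m) and (horizontal distance between any of carton0, carton1 and carton2 below 0.078 m or horizontal distance between any of carton0, carton1 and carton3 below 0.078 m) and (horizontal distance between any of carton0, carton2 and carton1 below 0.078 m or horizontal distance between any of carton0, carton2 and carton3 below 0.078 m) and (horizontal distance between any of carton0, carton3 and carton1 below 0.078 m or horizontal distance between any of carton0, carton3 and carton2 below 0.078 m)); the robot touches nothing.
It fails at once if the tumbler is moved by more than 30 mm (distance of tumbler from where it was at the start of the episode above 0.03 m).
It fails at once if the tape is moved by more than 30 mm (distance of tape from where it was at the start of the episode above 0.03 m).
It fails at once if the marker is moved by more than 30 mm (distance of marker from where it was at the start of the episode above 0.03 m).
It fails at once if the lane or its scanner is hit by the arm with more than 40 N (contact force between the arm and lane above 40 N).
Of cap4, cap5, cap6, cap7 only 1 to 4 are there at a start; the rules pass over those that are not, and their reading is None.
Of carton0, carton1, carton2, carton3 only 3 to 4 are there at a start; the rules pass over those that are not, and their reading is None.
At some moment in a run one of carton0, carton1, carton2, carton3 may be knocked a few centimetres aside while the robot is not near it.
It also fails if it takes over 210 s, if anything falls off the work surface, if the arm or the gripper's body presses on something with over 40 N, if the wrist force passes 120 N, or if a joint passes its speed limit or range.

## Robot

A 7-joint arm with a two-finger parallel gripper is mounted at the origin on the work surface. World frame = base frame: x ahead of the robot, y to its left, z up, the work surface at z = 0. Lengths are in m, angles in rad, forces in N, time in s.
With the tool pointing down it reaches from about 0.35 to 0.9 m from the base axis. Payload 8.1 kg.
Tool frame: the origin (TCP) lies on the centre line of the jaws, within the pads' length; the fingertips stand 11 mm ahead of it and the grasp point (between the pads) lies 8 mm behind it (arm.nose_length is the distance from the TCP to the fingertips, in m); z points along the fingers, y is the line along which they close (so a half turn about z gives the same grasp; the last joint's range is limited). The gripper opens to 92 mm and grips with 3 to 60 N. Pads are 19 mm wide; open, the fingers measure 130 mm over their backs; the gripper's body (75 mm by 190 mm) begins 47 mm behind the grasp point.
Start: joints at [-1.353, 0.434, 0.025, 1.573, -0.012, 1.134, -0.075], TCP at [0.197, 0.593, 0.208] pointing down, gripper open.
Joint ranges: [-2.62, 2.62], [-0.44, 2.09], [-1.27, 1.32], [0.08, 2.57], [-1.32, 4.46], [0.12, 2], [-2.74, 2.74]. Speed limits (rad/s): [2.22, 2.22, 3.01, 3.01, 3.14, 3.14, 3.14].

## Interface

Orientations are given as a rotation vector (axis times angle).
In Python, from cell import arm gives the robot as it stands.
- The arm moves only by the tool jog_arm, never from a script. Its argument "moves" is a list of rows, each a list of 4 numbers: the shift along the tool's x, y, z in m, then the turn about the tool's z in rad. In form: [[tx, ty, tz, spin], ...]. A call has 1 to 20 rows; each row is the pose to reach, as a shift and turn from the pose commanded when the call began, along the tool's axes at that moment; what a row does not reach only later rows make up. A row lasts 1/8 s, in which the tool goes at most 62.5 mm and 10.7 degrees, less where a joint would pass 70% of its speed; a pose out of reach is approached as far as the arm can. A call with a gripper value outside its range is refused whole. "hand" is the finger opening in m, from 0 to 0.0918, set as the call begins (left out, the last holds). The fingers move at their own pace and stop on an object; "newtons" is the grip in N (left out, the last holds). Time passes only in rows, so rows that repeat a pose let the fingers close. It gives the time, the measured TCP pose, the force, the opening and the grip force at its end, in the units of the state.
- arm.observe(): the state, without advancing time (a new reading comes with each control period).
- arm.get_image(name): name is "scene" or "top" or "wrist"; returns a dict with "color" (400x640x3 uint8, red, green, blue), "z_map" (400x640 float32, m along the optical axis (not along the pixel's ray), 0 where there is no reading), "fx", "fy", "cx", "cy" (pixels), "rvec" (rotation vector, rad) and "tvec" (3), from world to camera coordinates, as OpenCV has them. Camera axes: x right, y down, z forward; pixel columns grow to the right and rows downward; lengths in m; the calibration is good to about 2 mm. A picture is of the moment at which its call begins.
- arm.sign_off(): hands the job in; it is judged then, once.
The state is a dict: "clock": time; "joints": joint angles; "dq": joint speeds; "joint_efforts": joint torques, N m; "position": TCP position; "ee_rot": TCP orientation; "force": force on the tool from outside, world axes, zero at the start; "ft_torque": the same for the moment, N m; "width": opening from 0.0 (shut) to 1.0 (fully open); "gripper_force": force on a finger pad.
Only numpy, scipy, OpenCV 4.12 (cv2) and the standard library are available. Lean on these libraries where they do the work, as an engineer would, in place of code of your own. Each camera call takes 0.05 s, during which the arm holds its last target. There are 200 camera calls.

## Working session

There is one attempt and no reset: what is moved stays moved. The work goes in short steps, Python scripts to look and compute and a tool call to move; the robot and the scene stay as the last step left them, time stands still between calls to the robot, and variables do not carry over. Pictures are saved under pics/ and viewed, at most 14 in all, crops included, and the job is handed in when it is done.

Besides the shell and the picture viewer there is one more tool, called as name(argument=value, ...), one argument or row to a line, values as JSON. jog_arm: Moves the arm, as the interface text tells. Its arguments: {"type":"object","properties":{"moves":{"type":"array"},"hand":{"type":"number"},"newtons":{"type":"number"}},"required":["moves"]}

```bash
ls; mkdir -p pics; cat > h.py <<'E'
import numpy as np, cv2
from cell import arm
def grab(n):
    im=arm.get_image(n); im['R']=cv2.Rodrigues(np.array(im['rvec'],float))[0]; im['t']=np.array(im['tvec'],float).ravel(); return im
def cloud(im):
    z=im['z_map']; v,u=np.mgrid[:z.shape[0],:z.shape[1]]
    P=np.stack([(u-im['cx'])/im['fx']*z,(v-im['cy'])/im['fy']*z,z],-1)
    W=(P-im['t'])@im['R']; W[z==0]=np.nan; return W
def save(im,f): cv2.imwrite('pics/'+f,im['color'][:,:,::-1])
def st():
    s=arm.observe(); print('t',round(s['clock'],2),'p',np.round(s['position'],4),'rv',np.round(s['ee_rot'],4),'w',np.round(s['width'],3),'f',np.round(s['force'],1),'gf',np.round(s['gripper_force'],1),'q',np.round(s['joints'],2))
    return s
E
python3 - <<'E'
from h import *
st()
for n in('scene','top'):
    im=grab(n); save(im,n+'0.png'); np.savez(n+'0.npz',**im); print(n, -im['R'].T@im['t'], im['R'].round(2).tolist(), im['fx'])
E
```

```text
pics
t 0.0 p [0.197  0.5926 0.2075] rv [-5.0180e-01 -3.1011e+00  2.4000e-03] w 1.004 f [-0.  -0.9  0.3] gf 0.0 q [-1.35  0.44  0.02  1.57 -0.01  1.13 -0.08]
scene [1.06731367 0.58460747 0.72471961] [[-0.71, 0.71, -0.02], [0.45, 0.43, -0.78], [-0.55, -0.56, -0.62]] 413.81238301633346
top [0.27270254 0.01237254 1.28436397] [[-0.04, -1.0, -0.0], [-0.98, 0.04, -0.2], [0.2, -0.0, -0.98]] 481.6075885106177
```

View pics/scene0.png

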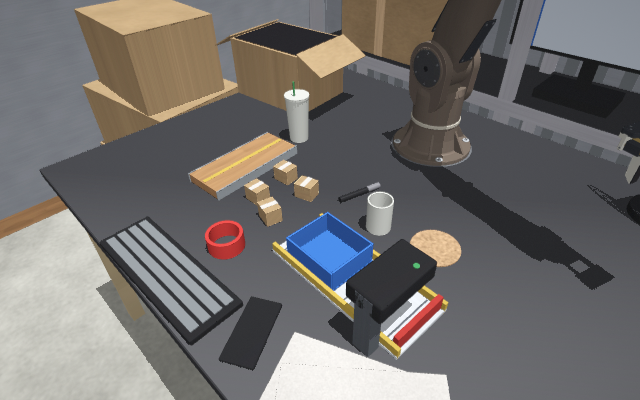

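View pics/top0.png

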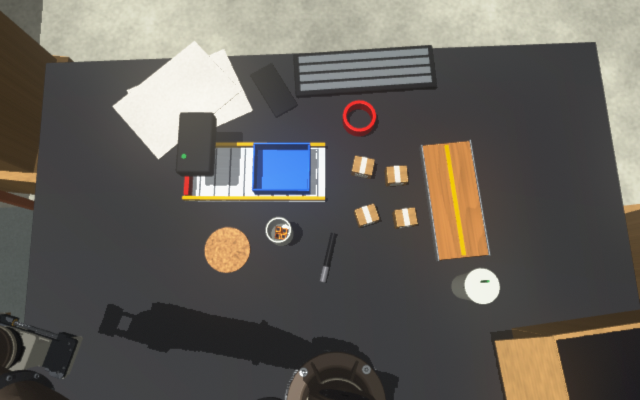

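The pictures show four cartons at top-view pixels (363,166), (397,175), (367,215) and (405,217). The cup is at (279,231), the mat at (227,250), the tote at (283,168), the red stop at (187,185) and the shelf at (455,200). The tape is at (360,118), the marker at (328,258) and the tumbler at (480,287).

```bash
cat >> h.py <<'E'
def rect(W,m):
    p=W[m][:,:2]; p=p[~np.isnan(p).any(1)].astype(np.float32)
    (c,s,a)=cv2.minAreaRect(p); return np.round(c,4),np.round(s,4),round(a,1)
def cartons(im,W=None,box=None):
    W=cloud(im) if W is None else W
    hsv=cv2.cvtColor(im['color'],cv2.COLOR_RGB2HSV)
    return W,hsv
E
python3 - <<'E'
from h import *
for n in('top','scene'):
    im=dict(np.load(n+'0.npz')); W=cloud(im); x,y,z=W[...,0],W[...,1],W[...,2]
    hsv=cv2.cvtColor(im['color'],cv2.COLOR_RGB2HSV); H,S,V=[hsv[...,i] for i in range(3)]
    print('==',n)
    def comps(name,m,mn=40):
        m=m&~np.isnan(z)
        k,l,s,c=cv2.connectedComponentsWithStats(m.astype(np.uint8))
        for i in range(1,k):
            if s[i,4]>mn: print(name,c[i].round(),s[i,4],rect(W,l==i),'z',np.nanpercentile(z[l==i],[5,50,95]).round(4))
    reg=(x>0.2)&(x<1)&(np.abs(y)<.6)
    comps('carton',reg&(z>.036)&(z<.06)&(y<-.0)&(y>-.25)&(x>.35)&(H<30),40)
    comps('tote rim',reg&(H>105)&(H<125)&(S>150)&(z>.05)&(z<.09),60)
    comps('tote all',reg&(H>105)&(H<125)&(S>150),200)
    comps('cup rim',reg&(S<60)&(z>.075)&(z<.1)&(x<.6),20)
    comps('tumbl',reg&(z>.1)&(z<.2)&(y<-.2),60)
    comps('yell',reg&(H>20)&(H<32)&(S>170)&(V>120),60)
    comps('shelf',reg&(z>.022)&(z<.04)&(y<-.17),200)
    comps('mat',reg&(S>60)&(H<25)&(z<.012)&(y>.05)&(x<.6),300)
    comps('red',reg&((H<6)|(H>174))&(S>160),60)
    comps('scanner',reg&(z>.14)&(z<.19)&(y>.1),100)
    comps('caps',reg&(H>4)&(H<20)&(S>150)&(x<.6)&(z>.004)&(y>.0)&(y<.2),5)
    comps('marker',reg&(z>.008)&(z<.03)&(x<.45)&(V<90)&(y<.05)&(y>-.1),20)
E
```

```text
== top
carton [359. 116.] 331 (array([ 0.7373, -0.0963]), array([0.0876, 0.0891]), 63.1) z [0.0379 0.0434 0.0475]
carton [363. 165.] 345 (array([ 0.5977, -0.0985]), array([0.0537, 0.0457]), 75.7) z [0.04   0.0447 0.0485]
carton [397. 174.] 347 (array([ 0.5697, -0.1868]), array([0.0452, 0.0549]), 0.7) z [0.0406 0.0447 0.0492]
carton [366. 214.] 358 (array([ 0.465 , -0.1009]), array([0.0448, 0.0547]), 17.0) z [0.0407 0.0451 0.0491]
carton [405. 217.] 362 (array([ 0.4543, -0.2016]), array([0.0444, 0.0551]), 6.6) z [0.0406 0.045  0.0489]
tote rim [288. 170.] 344 (array([0.5972, 0.117 ]), array([0.1471, 0.1303]), 87.7) z [0.0581 0.0662 0.0706]
tote all [283. 169.] 2325 (array([0.5972, 0.117 ]), array([0.1471, 0.1303]), 87.7) z [0.0077 0.0125 0.0675]
cup rim [278. 230.] 152 (array([0.428 , 0.1257]), array([0.0619, 0.061 ]), 85.3) z [0.0775 0.0877 0.092 ]
cup rim [460. 286.] 58 (array([ 0.2755, -0.319 ]), array([0.0193, 0.0608]), 81.3) z [0.0769 0.0885 0.0989]
tumbl [480. 286.] 1080 (array([ 0.2714, -0.3452]), array([0.0813, 0.0767]), 87.8) z [0.1232 0.1577 0.1617]
yell [455. 200.] 502 (arr
[... 1920 characters left out ...]
2728, -0.3402]), array([0.0791, 0.0783]), 66.3) z [0.1049 0.1468 0.1611]
shelf [241. 162.] 2763 (array([ 0.5005, -0.3339]), array([0.3139, 0.142 ]), 3.3) z [0.0261 0.0296 0.0319]
mat [438. 246.] 1239 (array([0.3806, 0.2752]), array([0.1225, 0.105 ]), 79.5) z [0.0016 0.0039 0.006 ]
red [225. 239.] 1091 (array([ 0.7387, -0.0922]), array([0.0906, 0.0872]), 67.9) z [0.0055 0.03   0.0457]
red [418. 321.] 708 (array([0.6093, 0.3724]), array([0.0133, 0.1402]), 87.4) z [0.018  0.0435 0.0466]
scanner [391. 278.] 3900 (array([0.6446, 0.3225]), array([0.085 , 0.1556]), 87.8) z [0.1464 0.1645 0.1663]
marker [353. 194.] 144 (array([0.3818, 0.0047]), array([0.017 , 0.0916]), 74.5) z [0.0092 0.0136 0.0168]
```

```bash
cat >> h.py <<'E'
def rel(*targets):
    "targets: (x,y,z,tool-y world angle deg) -> rows in tool axes from the present pose"
    s=st(); p=np.array(s['position']); R=cv2.Rodrigues(np.array(s['ee_rot'],float))[0]
    a0=np.arctan2(R[1,1],R[0,1])
    for t in targets:
        d=R.T@(np.array(t[:3])-p); w=np.radians(t[3])-a0; w=(w+np.pi/2)%np.pi-np.pi/2
        print([round(float(v),4) for v in d]+[round(float(-w),3)])
def lane(lx,ly,c=(.6093,.3724)):  # lane coords relative to the stop point
    return np.round(np.array(c)+lx*np.array([.999,-.0436])+ly*np.array([.0436,.999]),4)
E
python3 -c "
from h import *
rel((.4293,.128,.20,87.5),(.4293,.128,.085,87.5))"
```

```text
t 0.1 p [0.197  0.5927 0.2075] rv [-5.0180e-01 -3.1012e+00  2.1000e-03] w 1.001 f [-0.3 -0.5 -0.5] gf 0.0 q [-1.35  0.44  0.02  1.57 -0.01  1.13 -0.08]
[-0.367, -0.3677, 0.0081, -0.277]
[-0.367, -0.3675, 0.1231, -0.277]
```

jog_arm(
  moves=[
    [-0.367, -0.368, 0.008, -0.277],
    [-0.367, -0.368, 0.008, -0.277],
    [-0.367, -0.368, 0.008, -0.277],
    [-0.367, -0.368, 0.008, -0.277],
    [-0.367, -0.368, 0.008, -0.277],
    [-0.367, -0.368, 0.008, -0.277],
    [-0.367, -0.368, 0.008, -0.277],
    [-0.367, -0.368, 0.008, -0.277],
    [-0.367, -0.368, 0.008, -0.277],
    [-0.367, -0.368, 0.008, -0.277],
    [-0.367, -0.368, 0.008, -0.277],
    [-0.367, -0.368, 0.008, -0.277],
    [-0.367, -0.368, 0.008, -0.277],
  ],
  hand=0.0918,
)

```text
clock: 1.72
position: [0.429, 0.1291, 0.2002]
ee_rot: [-0.066, -3.141, -0.0]
force: [0.2, 0.3, -0.3]
width: 0.999
gripper_force: 0.0
```

```bash
python3 -c "
from h import *
rel((.4293,.128,.085,87.5))
im=grab('wrist'); save(im,'w1.png'); W=cloud(im); z=W[...,2]
c=im['color'].astype(int); m=(z>.08)&(z<.1)&(abs(W[...,0]-.43)<.05)&(abs(W[...,1]-.128)<.05)
print(m.sum(), rect(W,m), np.nanmedian(z[m]))
"
```

```text
t 1.73 p [0.429  0.1291 0.2002] rv [-6.6000e-02 -3.1408e+00 -2.0000e-04] w 0.999 f [ 0.2  0.3 -0.3] gf 0.0 q [-0.61  0.15  0.22  2.01 -0.04  0.99  1.16]
[-0.0004, -0.0011, 0.1152, 0.002]
1270 (array([0.4288, 0.1262]), array([0.0626, 0.0629]), 88.6) 0.09051553632098105
```

jog_arm(
  moves=[
    [0, -0.002, 0.04, 0],
    [0, -0.002, 0.08, 0],
    [0, -0.002, 0.105, 0],
    [0, -0.002, 0.115, 0],
    [0, -0.002, 0.115, 0],
    [0, -0.002, 0.115, 0],
  ],
)

```text
clock: 2.52
position: [0.4299, 0.1265, 0.0861]
ee_rot: [0.069, 3.139, 0.001]
force: [-0.2, -0.1, 0.1]
width: 0.999
gripper_force: 0.0
```

jog_arm(
  moves=[
    [0, 0, 0, 0],
    [0, 0, 0, 0],
    [0, 0, 0, 0],
    [0, 0, 0, 0],
    [0, 0, 0, 0],
    [0, 0, 0, 0],
    [0, 0, 0, 0],
    [0, 0, 0, 0],
  ],
  hand=0.05,
  newtons=10,
)

```text
clock: 3.52
position: [0.4292, 0.1261, 0.0852]
ee_rot: [-0.069, -3.141, 0.0]
force: [0.2, -1.0, 0.1]
width: 0.545
gripper_force: 0.0
```

jog_arm(
  moves=[
    [0, 0, -0.01, 0],
    [0, 0, -0.02, 0],
    [0, 0, -0.03, 0],
    [0, 0, -0.03, 0],
    [0, 0, -0.03, 0],
  ],
)

```text
clock: 4.15
position: [0.4292, 0.1262, 0.1153]
ee_rot: [0.069, 3.141, 0.0]
force: [-0.3, -0.4, -0.2]
width: 0.545
gripper_force: 0.0
```

```bash
python3 -c "
from h import *
rel(list(lane(-.075-.06,-.253))+[.113,87.5])
print(lane(-.135,-.253))
im=grab('scene'); W=cloud(im); z=W[...,2]; cv2.imwrite('pics/s1.png',im['color'][120:320,260:480,::-1].repeat(3,0).repeat(3,1))
"
```

```text
t 4.15 p [0.4292 0.1262 0.1153] rv [6.8800e-02 3.1407e+00 3.0000e-04] w 0.545 f [-0.3 -0.4 -0.2] gf 0.0 q [-0.58  0.26  0.21  2.12 -0.08  0.77  1.21]
[-0.0342, 0.0008, 0.0023, -0.0]
[0.4634 0.1255]
```

View pics/s1.png

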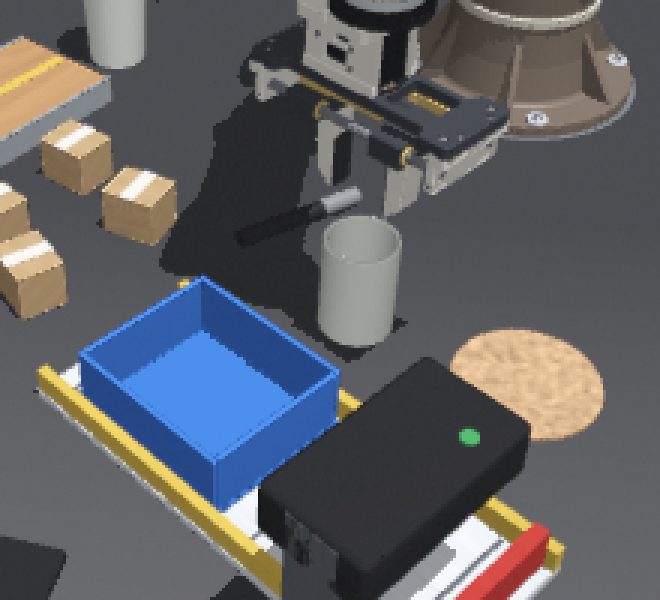

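The cup still stands upright in its place (crop (360,280)), and the fingers closed to 50 mm without holding it. I'll check where the fingers really are.

```bash
python3 -c "
from h import *
print(arm.nose_length)
for n in('scene','top'):
    im=grab(n)
    for q in [(.4292,.1262,.104),(.4292,.151,.104),(.4292,.101,.104),(.4292,.127,.09)]:
        c=im['R']@np.array(q)+im['t']; print(n,q,(im['fx']*c[0]/c[2]+im['cx']).round(1),(im['fy']*c[1]/c[2]+im['cy']).round(1))
    W=cloud(im); x,y,z=W[...,0],W[...,1],W[...,2]
    m=(x>.3)&(x<.52)&(y>.0)&(y<.25)
    for a,b in((.05,.088),(.085,.095),(.097,.115),(.115,.13),(.13,.15),(.15,.18),(.18,.22)):
        k=m&(z>a)&(z<b)
        if k.sum()>5: print(a,b,k.sum(),np.nanpercentile(x[k],[2,50,98]).round(3),np.nanpercentile(y[k],[2,50,98]).round(3))
im=grab('wrist'); save(im,'w2.png'); W=cloud(im); z=W[...,2]; m=(z>.08)&(z<.1)
print(rect(W,m),m.sum())
"
```

```text
0.011
scene (0.4292, 0.1262, 0.104) 379.8 194.3
scene (0.4292, 0.151, 0.104) 388.0 198.8
scene (0.4292, 0.101, 0.104) 371.6 189.8
scene (0.4292, 0.127, 0.09) 379.6 199.0
0.05 0.088 555 [0.401 0.436 0.461] [0.101 0.131 0.161]
0.085 0.095 154 [0.399 0.431 0.461] [0.099 0.13  0.16 ]
0.13 0.15 82 [0.418 0.437 0.442] [0.091 0.103 0.169]
0.15 0.18 234 [0.42  0.438 0.443] [0.087 0.153 0.172]
0.18 0.22 613 [0.404 0.457 0.469] [0.044 0.139 0.216]
top (0.4292, 0.1262, 0.104) 277.4 228.5
top (0.4292, 0.151, 0.104) 267.3 228.9
top (0.4292, 0.101, 0.104) 287.6 228.1
top (0.4292, 0.127, 0.09) 277.6 229.2
0.18 0.22 21 [0.388 0.398 0.46 ] [0.042 0.068 0.075]
(array([0.4291, 0.1258]), array([0.0627, 0.0634]), 89.9) 2624
```

View pics/w2.png

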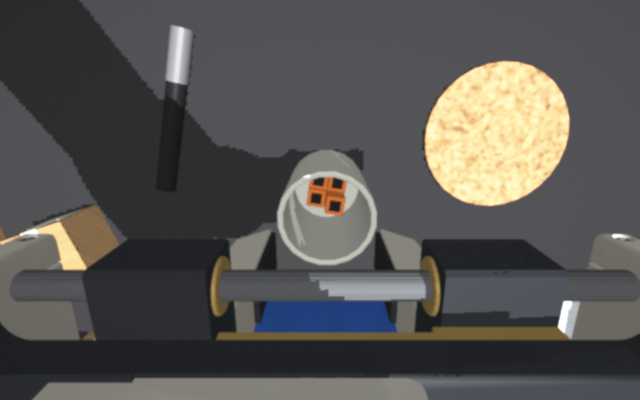

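The wrist view shows the cup rim at (327,218) with orange caps inside, and the fingertips lie above the rim. So the fingertips stand higher than the reported pose implies. I'll measure by how much.

```bash
python3 -c "
from h import *
im=grab('scene'); W=cloud(im); x,y,z=W[...,0],W[...,1],W[...,2]
m=(x>.4)&(x<.455)&(y>.06)&(y<.19)&(z>.1)&(z<.19)
for lo,hi in((.08,.105),(.145,.175)):
    k=m&(y>lo)&(y<hi); print(lo,k.sum(),np.sort(z[k])[:12].round(4), x[k].min(),x[k].max(),y[k].min(),y[k].max())
    v,u=np.where(k); print(u.min(),u.max(),v.min(),v.max())
v0=im['color'][186:200:1,383:402:3].mean(-1).round(); print(v0)
print(np.round(z[186:200,383:402:3],3))
im=grab('top');W=cloud(im);z=W[...,2];print(np.nanmax(z[215:240,255:300]))
"
```

```text
0.08 197 [0.1329 0.1338 0.1339 0.1348 0.1353 0.1354 0.1358 0.1367 0.1371 0.1375
 0.1379 0.1381] 0.41614555615207494 0.44097415676028506 0.08496857163351286 0.10446454040770349
366 377 158 181
0.145 161 [0.1341 0.1353 0.1371 0.1376 0.1388 0.1399 0.1403 0.142  0.1439 0.144
 0.1446 0.1447] 0.4211036024845317 0.4440688414754106 0.1519772312123099 0.1730382494070496
387 400 175 192
[[ 79.  80. 142. 142. 143. 139.  81.]
 [ 79.  79. 142. 142. 143.  95.  79.]
 [ 80.  79. 142. 141. 139.  79.  79.]
 [ 79.  79. 142. 129.  79.  79.  79.]
 [ 80.  79. 142. 139.  79.  79.  79.]
 [ 87.  80. 139.  79.  80.  79.  79.]
 [138.  90.  80.  79.  80.  80.  80.]
 [157. 155.  83.  80.  80.  80.  80.]
 [157. 150. 117.  80.  81.  80.  81.]
 [157. 151. 153.  82.  81.  81.  81.]
 [157. 151. 140. 100.  81.  80.  81.]
 [157. 150. 138. 148.  80.  81.  80.]
 [156. 150. 138. 150.  81.  81.  81.]
 [156. 149. 136. 137.  82.  82.  82.]]
[[ 0.001 -0.001  0.153  0.158  0.153  0.149  0.   ]
 [-0.002 -0.001  0.15   0.154  0.151 -0.003  0.001]
 [ 0.    -0.001  0.148  0.151  0.147 -0.001  0.003]
 [ 0.001 -0.     0.145  0.149  0.     0.002  0.   ]
 [ 0.002 -0.     0.142  0.145 -0.    -0.002 -0.   ]
 [-0.001 -0.001  0.137 -0.002 -0.002  0.002  0.001]
 [ 0.091 -0.001 -0.002 -0.     0.    -0.002 -0.001]
 [ 0.088  0.09  -0.001  0.001  0.001 -0.001 -0.003]
 [ 0.085  0.088  0.089 -0.001 -0.001  0.     0.001]
 [ 0.083  0.086  0.091 -0.002 -0.001 -0.001  0.   ]
 [ 0.078  0.084  0.088  0.001 -0.003  0.001 -0.001]
 [ 0.076  0.079  0.086  0.09  -0.001 -0.002 -0.002]
 [ 0.072  0.077  0.081  0.091 -0.002  0.001  0.001]
 [ 0.07   0.072  0.081  0.089 -0.    -0.002  0.001]]
0.6685746126876332
```

The fingertips are at z≈0.132 with the reported TCP at 0.115. The tips therefore sit about 17 mm behind the reported TCP, not 11 mm ahead of it. I'll use tip z = TCP z + 0.017 from here on.

jog_arm(
  moves=[
    [0, 0, 0, 0],
    [0, 0, 0, 0],
    [0, 0, 0, 0],
    [0, 0, 0, 0],
    [0, 0, 0, 0],
    [0, 0, 0, 0],
    [0, 0, 0.02, 0],
    [0, 0, 0.04, 0],
    [0, 0, 0.058, 0],
    [0, 0, 0.058, 0],
    [0, 0, 0.058, 0],
  ],
  hand=0.0918,
)

```text
clock: 5.82
position: [0.4295, 0.1262, 0.0577]
ee_rot: [0.069, 3.14, 0.0]
force: [-0.5, 0.2, -0.7]
width: 1.0
gripper_force: 0.0
```

jog_arm(
  moves=[
    [0, 0, 0, 0],
    [0, 0, 0, 0],
    [0, 0, 0, 0],
    [0, 0, 0, 0],
    [0, 0, 0, 0],
    [0, 0, 0, 0],
    [0, 0, 0, 0],
  ],
  hand=0.05,
  newtons=10,
)

```text
clock: 6.7
position: [0.4294, 0.1263, 0.0574]
ee_rot: [0.069, 3.14, 0.0]
force: [-0.9, 1.6, 3.8]
width: 0.694
gripper_force: 10.0
```

```bash
python3 -c "
from h import *
st()
im=grab('wrist'); W=cloud(im); z=W[...,2]; m=(z>.08)&(z<.1)&(abs(W[...,0]-.43)<.05)&(abs(W[...,1]-.128)<.05)
print(rect(W,m),m.sum())
"
```

```text
t 6.7 p [0.4294 0.1263 0.0574] rv [6.8800e-02 3.1404e+00 5.0000e-04] w 0.694 f [-0.9  1.6  3.8] gf 10.0 q [-0.56  0.36  0.19  2.17 -0.12  0.62  1.24]
(array([0.423 , 0.1291]), array([0.0696, 0.0767]), 35.1) 5278
```

jog_arm(
  moves=[
    [0, 0, -0.012, 0],
    [0, 0, -0.024, 0],
    [0, 0, -0.037, 0],
    [0, 0, -0.037, 0],
    [0, 0, -0.037, 0],
  ],
)

```text
clock: 7.38
position: [0.4291, 0.1262, 0.0942]
ee_rot: [0.069, 3.141, 0.0]
force: [0.2, 0.3, -1.6]
width: 0.697
gripper_force: 10.0
```

```bash
python3 -c "
from h import *
st()
for f in(-.16,-.13,-.1,-.07,-.04,-.02): print(f,lane(f,-.253)); 
rel(list(lane(-.135,-.253))+[.093,87.5],list(lane(-.075,-.253))+[.093,87.5],list(lane(-.015,-.253))+[.093,87.5])
im=grab('scene'); W=cloud(im); x,y,z=[W[...,i] for i in range(3)]
m=(x>.38)&(x<.5)&(y>.08)&(y<.18)&(z>.02)&(z<.12); print(np.nanpercentile(z[m],[1,50,99]))
hsv=cv2.cvtColor(im['color'],cv2.COLOR_RGB2HSV); k=(hsv[...,0]>105)&(hsv[...,0]<125)&(hsv[...,1]>150)&(z>.055)&(z<.08)
print(rect(W,k))
"
```

```text
t 7.38 p [0.4291 0.1262 0.0942] rv [6.8700e-02 3.1408e+00 2.0000e-04] w 0.697 f [ 0.2  0.3 -1.6] gf 10.0 q [-0.58  0.3   0.21  2.14 -0.09  0.71  1.22]
-0.16 [0.4384 0.1266]
-0.13 [0.4684 0.1253]
-0.1 [0.4984 0.124 ]
-0.07 [0.5283 0.1227]
-0.04 [0.5583 0.1214]
-0.02 [0.5783 0.1205]
t 7.38 p [0.4291 0.1262 0.0942] rv [6.8700e-02 3.1408e+00 2.0000e-04] w 0.697 f [ 0.2  0.3 -1.6] gf 10.0 q [-0.58  0.3   0.21  2.14 -0.09  0.71  1.22]
[-0.0343, 0.0008, 0.0012, -0.0]
[-0.0943, 0.0008, 0.0012, -0.0]
[-0.1543, 0.0009, 0.0012, -0.0]
[0.03920507 0.08962669 0.11922152]
(array([0.5991, 0.1217]), array([0.1514, 0.1333]), 87.1)
```

jog_arm(
  moves=[
    [-0.03, 0, 0, 0],
    [-0.06, 0, 0, 0],
    [-0.066, 0, 0, 0],
    [-0.072, 0, 0, 0],
    [-0.078, 0, 0, 0],
    [-0.084, 0, 0, 0],
    [-0.09, 0, 0, 0],
    [-0.096, 0, 0, 0],
    [-0.102, 0, 0, 0],
    [-0.102, 0, 0, 0],
  ],
)

```text
clock: 8.68
position: [0.5317, 0.1216, 0.0942]
ee_rot: [0.069, 3.14, -0.0]
force: [-1.0, -0.1, -0.4]
width: 0.687
gripper_force: 9.9
```

```bash
python3 -c "
from h import *
st()
im=grab('scene'); cv2.imwrite('pics/s2.png',im['color'][150:300,270:470,::-1].repeat(4,0).repeat(4,1))
"
```

```text
t 8.68 p [0.5317 0.1216 0.0942] rv [ 0.0693  3.1404 -0.    ] w 0.687 f [-1.  -0.1 -0.4] gf 9.9 q [-0.48  0.43  0.22  1.92 -0.13  0.8   1.33]
```

View pics/s2.png

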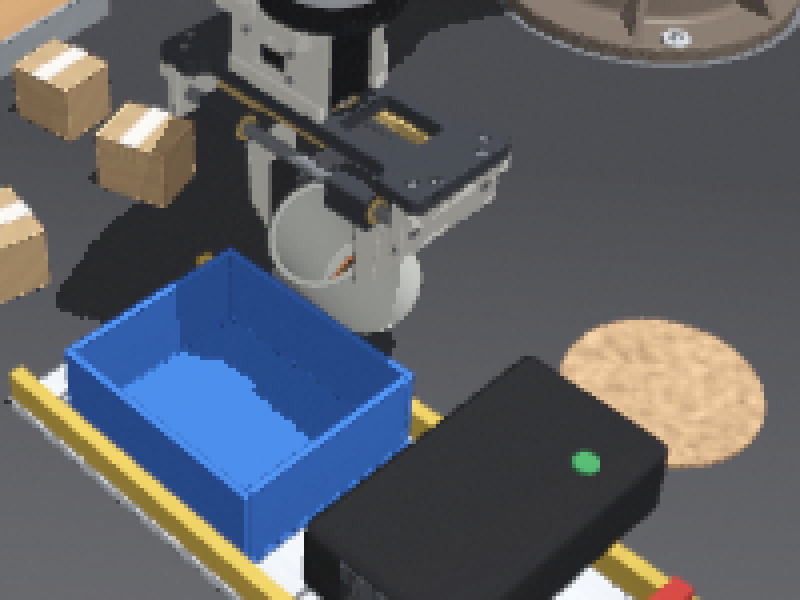

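The cup (crop (345,255)) is tilting over the tote's near rim as planned, with the caps still in it.

jog_arm(
  moves=[
    [-0.006, 0, 0, 0],
    [-0.012, 0, 0, 0],
    [-0.018, 0, 0, 0],
    [-0.024, 0, 0, 0],
    [-0.03, 0, 0, 0],
    [-0.036, 0, 0, 0],
    [-0.042, 0, 0, 0],
    [-0.048, 0, 0, 0],
    [-0.052, 0, 0, 0],
    [-0.052, 0, 0.004, 0],
    [-0.052, 0, 0.008, 0],
    [-0.052, 0, 0.012, 0],
    [-0.052, 0, 0.016, 0],
    [-0.052, 0, 0.02, 0],
    [-0.052, 0, 0.024, 0],
    [-0.052, 0, 0.024, 0],
  ],
)

```text
clock: 10.72
position: [0.5831, 0.1194, 0.07]
ee_rot: [-0.069, -3.141, 0.0]
force: [2.1, -0.1, 1.7]
width: 0.679
gripper_force: 10.0
```

```bash
python3 -c "
from h import *
st()
im=grab('scene'); cv2.imwrite('pics/s3.png',im['color'][150:300,270:470,::-1].repeat(4,0).repeat(4,1))
"
```

```text
t 10.72 p [0.5831 0.1194 0.07  ] rv [-0.0689 -3.1408  0.    ] w 0.679 f [ 2.1 -0.1  1.7] gf 10.0 q [-0.44  0.53  0.21  1.81 -0.15  0.81  1.37]
```

View pics/s3.png

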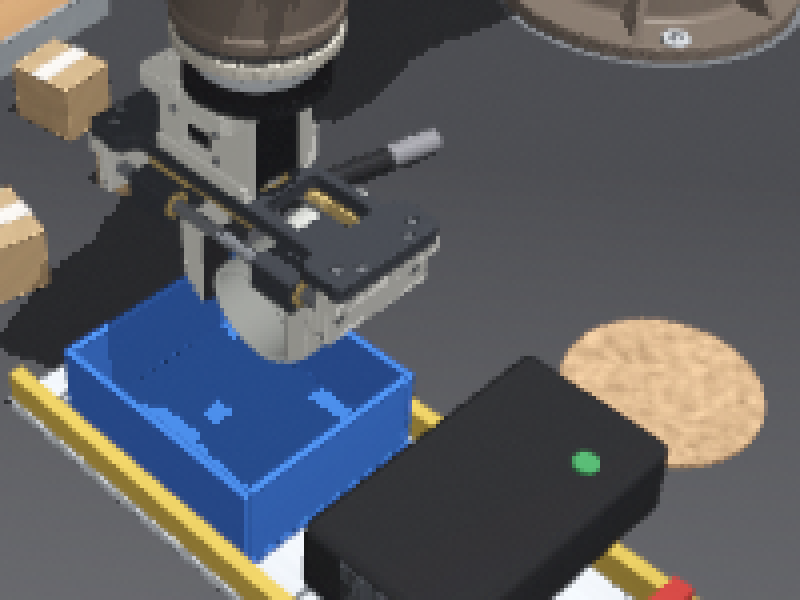

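The cup is now about horizontal over the tote, and no caps have come out yet. I'll go lower to tilt it further.

jog_arm(
  moves=[
    [0, 0, 0.004, 0],
    [0, 0, 0.008, 0],
    [0, 0, 0.012, 0],
    [0, 0, 0.015, 0],
    [0, 0, 0.015, 0],
    [0, 0, 0.015, 0],
    [0, 0, 0.015, 0],
    [0, 0, 0.015, 0],
  ],
)

```text
clock: 11.78
position: [0.5827, 0.1194, 0.0551]
ee_rot: [-0.069, -3.14, 0.0]
force: [3.4, 0.1, 3.7]
width: 0.681
gripper_force: 10.0
```

```bash
cat >> h.py <<'E'
def orange(n):
    im=grab(n); W=cloud(im); x,y,z=[W[...,i] for i in range(3)]
    hsv=cv2.cvtColor(im['color'],cv2.COLOR_RGB2HSV); H,S,V=[hsv[...,i] for i in range(3)]
    m=(H>=3)&(H<19)&(S>190)&(V>60)&(x>.35)&(x<.72)&(y>0)&(y<.42)
    k,l,s,c=cv2.connectedComponentsWithStats(m.astype(np.uint8))
    for i in range(1,k):
        if s[i,4]>4: print(n,c[i].round(),s[i,4],np.nanmedian(W[l==i],0).round(3))
    return im
E
python3 -c "
from h import *
st()
for n in('scene','top','wrist'): im=orange(n)
"
```

```text
t 11.78 p [0.5827 0.1194 0.0551] rv [-0.0688 -3.1402  0.    ] w 0.681 f [3.4 0.1 3.7] gf 10.0 q [-0.44  0.55  0.21  1.82 -0.15  0.78  1.38]
```

jog_arm(
  moves=[
    [0.006, 0, 0.004, 0],
    [-0.006, 0, 0.004, 0],
    [0.006, 0, 0.004, 0],
    [-0.006, 0, 0.004, 0],
    [0.006, 0, 0.004, 0],
    [-0.006, 0, 0.004, 0],
    [0, 0, 0.004, 0],
    [0, 0, 0.004, 0],
  ],
)

```text
clock: 12.92
position: [0.5823, 0.1194, 0.051]
ee_rot: [-0.069, -3.14, 0.0]
force: [-0.0, 0.9, -1.0]
width: 0.68
gripper_force: 10.0
```

```bash
python3 -c "
from h import *
st()
orange('wrist');im=orange('scene'); cv2.imwrite('pics/s4.png',im['color'][150:300,270:470,::-1].repeat(4,0).repeat(4,1))
"
```

```text
t 12.93 p [0.5823 0.1194 0.051 ] rv [-6.8800e-02 -3.1398e+00  1.0000e-04] w 0.68 f [-0.   0.9 -1. ] gf 10.0 q [-0.43  0.56  0.2   1.83 -0.15  0.77  1.38]
```

View pics/s4.png

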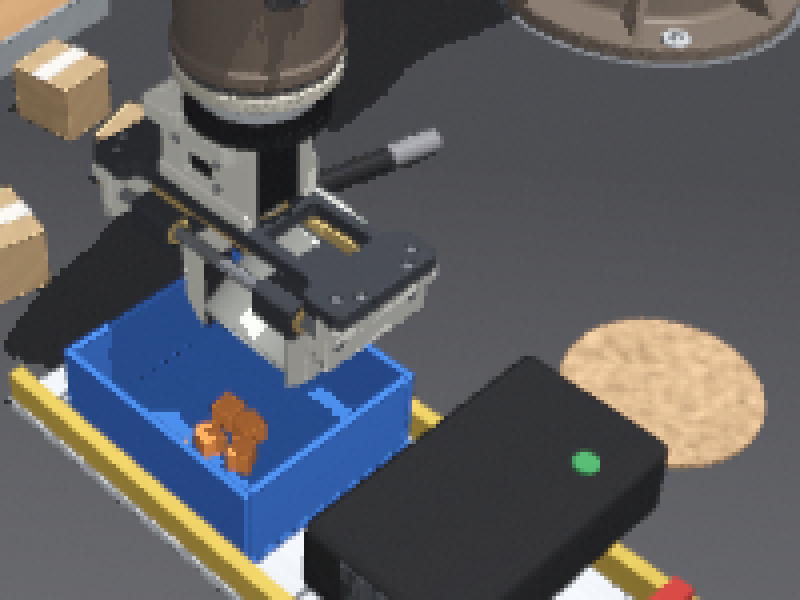

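The caps lie in the tote at crop (230,430). I'll shake a little more, then lift.

jog_arm(
  moves=[
    [0.006, 0, 0, 0],
    [-0.006, 0, 0, 0],
    [0.006, 0, 0, 0],
    [-0.006, 0, 0, 0],
    [0.006, 0, 0, 0],
    [-0.006, 0, 0, 0],
    [0, 0, 0, 0],
    [0, 0, -0.03, 0],
    [0, 0, -0.06, 0],
    [0, 0, -0.09, 0],
    [0, 0, -0.12, 0],
    [0.03, 0, -0.12, 0],
    [0.08, 0, -0.12, 0],
    [0.14, 0, -0.12, 0],
    [0.14, 0, -0.12, 0],
  ],
)

```text
clock: 14.9
position: [0.438, 0.1252, 0.1707]
ee_rot: [-0.065, -3.137, 0.0]
force: [0.8, -0.4, -0.5]
width: 0.678
gripper_force: 10.0
```

```bash
python3 -c "
from h import *
st()
im=grab('top'); W=cloud(im)
a=im['color'][140:200,245:325,::-1]; hsv=cv2.cvtColor(im['color'],cv2.COLOR_RGB2HSV)
m=(im['color'][...,0]>im['color'][...,2].astype(int)+50)[140:200,245:325]; print(m.sum(), np.nanpercentile(W[140:200,245:325][m],[0,50,100],axis=0).round(3) if m.sum() else '')
s=grab('scene')
b=s['color'][150:300,270:470,::-1].repeat(3,0).repeat(3,1); a=a.repeat(7,0).repeat(7,1)
o=np.zeros((600,800,3),np.uint8); o[:]=0; a=cv2.resize(a,(200,150)); o=np.zeros((600,800,3),np.uint8); o[:450,:600]=b; o[450:,:200]=a
t=im['color'][140:200,245:325,::-1]; o[0:150,600:800]=cv2.resize(t,(200,150),interpolation=cv2.INTER_CUBIC); o[450:600,200:]=0
w=grab('wrist')['color'][...,::-1]; o[150:450,600:]=0; o[450:600,200:440]=cv2.resize(w,(240,150))
o[160:360,600:800]=cv2.resize(s['color'][200:280,280:360,::-1],(200,200),interpolation=cv2.INTER_CUBIC)
cv2.imwrite('pics/s5.png',o)
"
```

```text
t 14.9 p [0.438  0.1252 0.1707] rv [-6.5300e-02 -3.1369e+00  4.0000e-04] w 0.678 f [ 0.8 -0.4 -0.5] gf 10.0 q [-0.58  0.2   0.22  2.03 -0.06  0.92  1.2 ]
282 [[ 0.454  0.002 -0.005]
 [ 0.629  0.09   0.026]
 [ 0.689  0.222  0.584]]
```

View pics/s5.png

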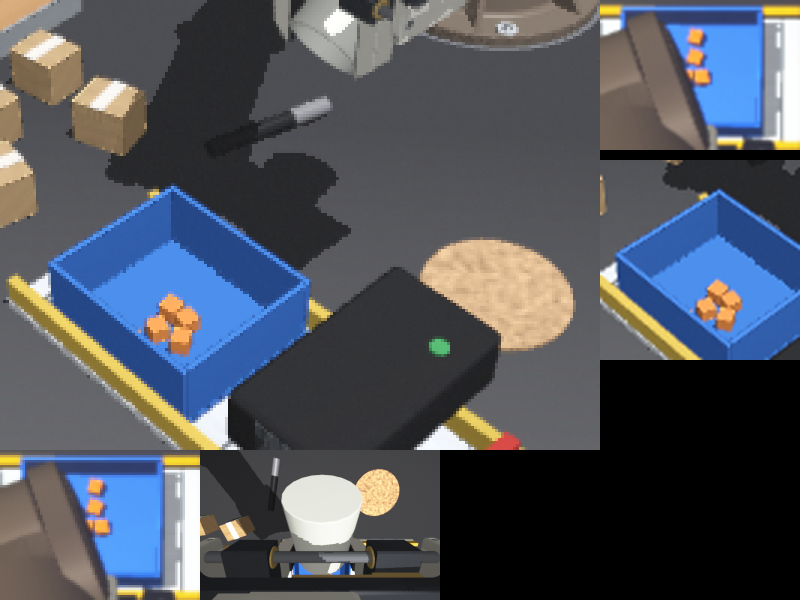

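Scene shows four caps in the tote at crop (173,323). A fifth may be hidden behind the arm or still in the cup. I'll move the arm over the mat and count from the top camera.

jog_arm(
  moves=[
    [0.03, 0.05, 0, 0],
    [0.05, 0.1, 0, 0],
    [0.05, 0.147, 0, 0],
    [0.05, 0.147, 0, 0],
    [0.05, 0.147, 0, 0],
  ],
)

```text
clock: 15.68
position: [0.4007, 0.2741, 0.1709]
ee_rot: [0.07, 3.141, -0.001]
force: [0.4, -0.4, -0.8]
width: 0.68
gripper_force: 10.0
```

```bash
python3 -c "
from h import *
st()
im=grab('top'); t=im['color'][145:200,240:325,::-1]; s=grab('scene')
o=np.zeros((600,800,3),np.uint8); o[:300,:464]=cv2.resize(t,(464,300),interpolation=cv2.INTER_CUBIC)
o[300:,:400]=cv2.resize(s['color'][210:270,290:370,::-1],(400,300),interpolation=cv2.INTER_CUBIC)
o[300:,400:]=cv2.resize(s['color'][140:260,350:510,::-1],(400,300),interpolation=cv2.INTER_CUBIC)
cv2.imwrite('pics/s6.png',o)
"
```

```text
t 15.68 p [0.4007 0.2741 0.1709] rv [ 7.0400e-02  3.1408e+00 -1.3000e-03] w 0.68 f [ 0.4 -0.4 -0.8] gf 10.0 q [-0.82  0.25  0.13  1.96 -0.04  0.94  0.86]
```

View pics/s6.png

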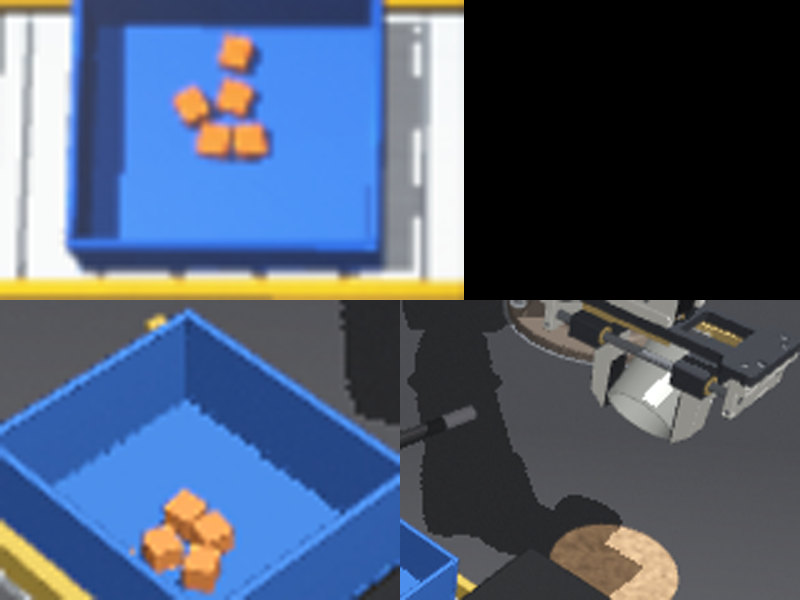

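The top view shows five caps in the tote, the cup is empty, and the measured weight of about 0.8 N agrees. Next I'll loosen the grip low over the mat so the cup swings upright.

jog_arm(
  moves=[
    [0.007, 0, 0.04, 0],
    [0.007, 0, 0.085, 0],
    [0.007, 0, 0.085, 0],
    [0.007, 0, 0.085, 0],
  ],
)

```text
clock: 16.27
position: [0.3937, 0.2747, 0.0875]
ee_rot: [0.071, 3.14, 0.001]
force: [-0.4, 0.6, -0.3]
width: 0.676
gripper_force: 10.0
```

jog_arm(
  moves=[
    [0, 0, 0, 0],
    [0, 0, 0, 0],
    [0, 0, 0, 0],
    [0, 0, 0, 0],
  ],
  newtons=3,
)

```text
clock: 16.77
position: [0.3928, 0.275, 0.0865]
ee_rot: [0.069, 3.141, 0.001]
force: [-0.6, 0.7, -1.6]
width: 0.68
gripper_force: 3.0
```

```bash
cat >> h.py <<'E'
def cup():
    im=grab('scene'); W=cloud(im); x,y,z=[W[...,i] for i in range(3)]
    m=(x>.27)&(x<.52)&(y>.23)&(y<.345)&(z>.008)&(z<.15)
    hsv=cv2.cvtColor(im['color'],cv2.COLOR_RGB2HSV)
    for a in np.arange(0,.15,.015):
        k=m&(z>=a)&(z<a+.015)
        if k.sum()>5: print(a.round(3),k.sum(),'x',np.nanpercentile(x[k],[2,98]).round(3),'y',np.nanpercentile(y[k],[2,98]).round(3))
    return im
E
python3 -c "
from h import *
st(); cup()"
```

```text
t 16.77 p [0.3928 0.275  0.0865] rv [6.8800e-02 3.1405e+00 5.0000e-04] w 0.68 f [-0.6  0.7 -1.6] gf 3.0 q [-0.81  0.35  0.11  2.07 -0.06  0.72  0.87]
0.03 54 x [0.407 0.445] y [0.251 0.308]
0.045 172 x [0.408 0.444] y [0.252 0.308]
0.06 176 x [0.404 0.44 ] y [0.251 0.308]
0.075 188 x [0.373 0.436] y [0.252 0.308]
0.09 280 x [0.367 0.432] y [0.251 0.308]
0.105 335 x [0.364 0.428] y [0.237 0.319]
0.12 225 x [0.384 0.424] y [0.232 0.325]
0.135 117 x [0.385 0.407] y [0.232 0.327]
```

The cup has swung to about 13° from upright, with its bottom at z≈0.03. I'll lower it to the mat, which squares it up, and release.

jog_arm(
  moves=[
    [0, 0, 0.006, 0],
    [0, 0, 0.012, 0],
    [0, 0, 0.017, 0],
    [0, 0, 0.02, 0],
    [0, 0, 0.023, 0],
    [0, 0, 0.025, 0],
    [0, 0, 0.025, 0],
    [0, 0, 0.025, 0],
  ],
)

```text
clock: 17.82
position: [0.3927, 0.2749, 0.0613]
ee_rot: [0.069, 3.141, 0.0]
force: [0.5, -0.9, 0.2]
width: 0.68
gripper_force: 3.0
```

```bash
python3 -c "
from h import *
st(); cup()"
```

```text
t 17.82 p [0.3927 0.2749 0.0613] rv [6.8900e-02 3.1408e+00 2.0000e-04] w 0.68 f [ 0.5 -0.9  0.2] gf 3.0 q [-0.8   0.39  0.11  2.09 -0.07  0.66  0.87]
0.015 112 x [0.409 0.444] y [0.25  0.307]
0.03 162 x [0.405 0.442] y [0.251 0.308]
0.045 168 x [0.402 0.439] y [0.252 0.308]
0.06 227 x [0.369 0.435] y [0.252 0.308]
0.075 324 x [0.365 0.431] y [0.241 0.311]
0.09 316 x [0.367 0.427] y [0.234 0.325]
0.105 123 x [0.384 0.422] y [0.232 0.326]
0.12 78 x [0.385 0.408] y [0.231 0.327]
0.135 25 x [0.381 0.43 ] y [0.237 0.338]
```

jog_arm(
  moves=[
    [0, 0, 0.002, 0],
    [0, 0, 0.004, 0],
    [-0.005, 0, 0.004, 0],
    [-0.01, 0, 0.004, 0],
    [-0.01, 0, 0.003, 0],
  ],
)

```text
clock: 18.5
position: [0.4031, 0.2743, 0.0581]
ee_rot: [-0.07, -3.141, 0.0]
force: [-0.1, -0.2, -0.3]
width: 0.677
gripper_force: 3.0
```

jog_arm(
  moves=[
    [0, 0, 0, 0],
    [0, 0, 0, 0],
    [0, 0, 0, 0],
    [0, 0, 0, 0],
    [0, 0, 0, 0],
    [0, 0, -0.02, 0],
    [0, 0, -0.05, 0],
    [0, 0, -0.1, 0],
    [0, 0, -0.12, 0],
    [0, 0, -0.12, 0],
  ],
  hand=0.0918,
)

```text
clock: 19.75
position: [0.4035, 0.2752, 0.1797]
ee_rot: [0.069, 3.138, 0.004]
force: [-0.0, 0.0, -0.4]
width: 1.0
gripper_force: 0.0
```

```bash
python3 -c "
from h import *
st(); cup()
im=grab('wrist');W=cloud(im);z=W[...,2];m=(z>.088)&(z<.102)&(abs(W[...,0]-.39)<.07)&(abs(W[...,1]-.27)<.07);print(rect(W,m),m.sum())
# tote, stop, and push path
A=.10
print(lane(0,-.253))
rel(list(lane(-.0,-.42))+[.16,-2.5],list(lane(-.0,-.42))+[.02,-2.5])
"
```

```text
t 19.75 p [0.4035 0.2752 0.1797] rv [0.0688 3.1384 0.0038] w 1.0 f [-0.   0.  -0.4] gf 0.0 q [-0.82  0.24  0.13  1.95 -0.04  0.95  0.86]
0.0 12 x [0.355 0.436] y [0.281 0.306]
0.015 37 x [0.419 0.447] y [0.249 0.306]
0.03 110 x [0.4   0.457] y [0.252 0.306]
0.045 209 x [0.396 0.457] y [0.25  0.306]
0.06 249 x [0.395 0.457] y [0.247 0.306]
0.075 265 x [0.396 0.457] y [0.247 0.306]
0.09 167 x [0.395 0.457] y [0.245 0.306]
(array([0.4242, 0.2715]), array([0.0631, 0.063 ]), 61.8) 1356
[0.5983 0.1197]
t 19.85 p [0.4023 0.2742 0.1776] rv [-6.8900e-02 -3.1403e+00  6.0000e-04] w 1.003 f [-0.3  0.4  0.1] gf 0.0 q [-0.82  0.24  0.13  1.95 -0.04  0.95  0.86]
[-0.2026, -0.3128, 0.0176, 1.571]
[-0.2027, -0.3128, 0.1576, 1.571]
```

The cup stands upright but about 33 mm off the mat's centre. I'll regrasp it deeper and shift it back.

jog_arm(
  moves=[
    [-0.0225, -0.0015, 0, 0],
    [-0.0225, -0.0015, 0.04, 0],
    [-0.0225, -0.0015, 0.09, 0],
    [-0.0225, -0.0015, 0.12, 0],
    [-0.0225, -0.0015, 0.133, 0],
    [-0.0225, -0.0015, 0.133, 0],
    [-0.0225, -0.0015, 0.133, 0],
  ],
)

```text
clock: 20.72
position: [0.4257, 0.2724, 0.0461]
ee_rot: [0.069, 3.14, 0.002]
force: [0.4, 0.2, -0.1]
width: 1.001
gripper_force: 0.0
```

jog_arm(
  moves=[
    [0, 0, 0, 0],
    [0, 0, 0, 0],
    [0, 0, 0, 0],
    [0, 0, 0, 0],
    [0, 0, 0, 0],
    [0, 0, 0, 0],
    [0, 0, 0, 0],
    [0, 0, -0.005, 0],
    [0.01, 0, -0.005, 0],
    [0.02, 0, -0.005, 0],
    [0.032, 0, -0.005, 0],
    [0.032, 0, -0.005, 0],
    [0.032, 0, 0, 0],
    [0.032, 0, 0, 0],
    [0.032, 0, 0, 0],
  ],
  hand=0.05,
  newtons=12,
)

```text
clock: 22.6
position: [0.3933, 0.2732, 0.045]
ee_rot: [-0.07, -3.141, 0.0]
force: [-0.0, 0.1, -1.2]
width: 0.679
gripper_force: 12.0
```

jog_arm(
  moves=[
    [0, 0, 0, 0],
    [0, 0, 0, 0],
    [0, 0, 0, 0],
    [0, 0, 0, 0],
    [0, 0, 0, 0],
    [0, 0, -0.02, 0],
    [0, 0, -0.05, 0],
    [0, 0, -0.1, 0],
    [0, 0, -0.133, 0],
    [0, 0, -0.133, 0],
    [0, 0, -0.133, 0],
  ],
  hand=0.0918,
)

```text
clock: 23.98
position: [0.3928, 0.2732, 0.1777]
ee_rot: [-0.069, -3.14, 0.0]
force: [-0.4, 0.1, 0.8]
width: 0.995
gripper_force: 0.0
```

```bash
python3 -c "
from h import *
st()
im=grab('wrist');W=cloud(im);z=W[...,2];m=(z>.088)&(z<.102)&(abs(W[...,0]-.39)<.07)&(abs(W[...,1]-.27)<.07);print(rect(W,m),m.sum())
hsv=cv2.cvtColor(im['color'],cv2.COLOR_RGB2HSV);m=(hsv[...,1]>60)&(hsv[...,0]<25)&(abs(z)<.012)&(abs(W[...,0]-.39)<.09)&(abs(W[...,1]-.27)<.09);print('mat',rect(W,m),m.sum())
rel(list(lane(-.0,-.42))+[.16,-2.5],list(lane(-.0,-.42))+[.02,-2.5])
"
```

```text
t 23.98 p [0.3928 0.2732 0.1777] rv [-6.8700e-02 -3.1404e+00  4.0000e-04] w 0.995 f [-0.4  0.1  0.8] gf 0.0 q [-0.84  0.23  0.14  1.97 -0.04  0.95  0.85]
(array([0.3924, 0.272 ]), array([0.0629, 0.063 ]), 24.7) 1383
mat (array([0.3865, 0.2704]), array([0.1225, 0.1087]), 89.0) 1577
t 24.02 p [0.3925 0.2729 0.1773] rv [-6.8800e-02 -3.1396e+00  1.7000e-03] w 1.0 f [-0.4 -0.   0.1] gf 0.0 q [-0.84  0.23  0.14  1.97 -0.04  0.95  0.85]
[-0.2123, -0.3111, 0.0174, 1.571]
[-0.2125, -0.311, 0.1574, 1.571]
```

The cup is centred and upright on the mat. Next is the tote push: closed fingers go behind its -y wall, with tool x along the lane.

```bash
python3 -c "
from h import *
rel(list(lane(-.0,-.375))+[.16,-2.5],list(lane(-.0,-.375))+[.015,-2.5])
"
```

```text
t 24.02 p [0.3925 0.2729 0.1773] rv [-6.8800e-02 -3.1396e+00  1.7000e-03] w 1.0 f [-0.4 -0.   0.1] gf 0.0 q [-0.84  0.23  0.14  1.97 -0.04  0.95  0.85]
[-0.2123, -0.2661, 0.0173, 1.571]
[-0.2125, -0.2659, 0.1623, 1.571]
```

jog_arm(
  moves=[
    [-0.02, -0.06, 0.017, 0.17],
    [-0.06, -0.1, 0.017, 0.34],
    [-0.1, -0.14, 0.017, 0.51],
    [-0.14, -0.18, 0.017, 0.68],
    [-0.18, -0.22, 0.017, 0.85],
    [-0.212, -0.266, 0.017, 1.02],
    [-0.212, -0.266, 0.017, 1.19],
    [-0.212, -0.266, 0.017, 1.36],
    [-0.212, -0.266, 0.017, 1.53],
    [-0.212, -0.266, 0.017, 1.571],
    [-0.212, -0.266, 0.017, 1.571],
    [-0.212, -0.266, 0.06, 1.571],
    [-0.212, -0.266, 0.11, 1.571],
    [-0.212, -0.266, 0.15, 1.571],
    [-0.212, -0.266, 0.161, 1.571],
    [-0.212, -0.266, 0.161, 1.571],
    [-0.212, -0.266, 0.161, 1.571],
  ],
  hand=0.0,
)

```text
clock: 26.15
position: [0.5946, -0.0018, 0.0188]
ee_rot: [2.268, 2.171, 0.003]
force: [-0.4, -0.2, 0.9]
width: 0.002
gripper_force: 0.0
```

```bash
python3 -c "
from h import *
rel(list(lane(-.0,-.34))+[.015,-2.5],list(lane(-.0,-.16))+[.015,-2.5])
im=grab('scene');W=cloud(im);x,y,z=[W[...,i] for i in range(3)];hsv=cv2.cvtColor(im['color'],cv2.COLOR_RGB2HSV);k=(hsv[...,0]>105)&(hsv[...,0]<125)&(hsv[...,1]>150)&(z>.055)&(z<.08)
print(rect(W,k))
m=(x>.5)&(x<.7)&(y<.043)&(y>-.04)&(z>.015)&(z<.09)
for a in(.015,.03,.045,.06,.075): k=m&(z>a)&(z<a+.015); print(a,k.sum(),rect(W,k) if k.sum()>5 else '')
"
```

```text
t 26.15 p [ 0.5946 -0.0018  0.0188] rv [2.2682 2.1713 0.0032] w 0.002 f [-0.4 -0.2  0.9] gf 0.0 q [-0.43  0.64  0.51  1.87 -0.45  0.74  0.29]
[0.0345, -0.0016, 0.0039, -0.0]
[0.2146, -0.0016, 0.0039, -0.0]
(array([0.5991, 0.121 ]), array([0.152, 0.132]), 87.5)
0.015 90 (array([0.5939, 0.0254]), array([0.0396, 0.1582]), 87.1)
0.03 15 (array([0.5628, 0.0127]), array([0.0043, 0.0806]), 84.7)
0.045 60 (array([0.6008, 0.0071]), array([0.0202, 0.0384]), 54.0)
0.06 77 (array([0.5992, 0.008 ]), array([0.0222, 0.0399]), 59.4)
0.075 37 (array([0.5995, 0.0105]), array([0.0171, 0.0376]), 61.8)
```

jog_arm(
  moves=[
    [0.01, -0.001, 0, 0],
    [0.02, -0.001, 0, 0],
    [0.03, -0.001, 0, 0],
    [0.038, -0.001, 0, 0],
    [0.046, -0.001, 0, 0],
    [0.054, -0.001, 0, 0],
    [0.062, -0.001, 0, 0],
    [0.07, -0.001, 0, 0],
    [0.08, -0.001, 0, 0],
    [0.09, -0.001, 0, 0],
    [0.1, -0.001, 0, 0],
    [0.11, -0.001, 0, 0],
    [0.12, -0.001, 0, 0],
    [0.13, -0.001, 0, 0],
    [0.14, -0.001, 0, 0],
    [0.15, -0.001, 0, 0],
    [0.16, -0.001, 0, 0],
    [0.17, -0.001, 0, 0],
    [0.18, -0.001, 0, 0],
    [0.18, -0.001, 0, 0],
  ],
)

```text
clock: 28.7
position: [0.5998, 0.1801, 0.0171]
ee_rot: [-2.267, -2.173, -0.001]
force: [0.5, -0.7, 0.2]
width: 0.007
gripper_force: 0.0
```

```bash
cat >> h.py <<'E'
def tote():
    im=grab('scene');W=cloud(im);x,y,z=[W[...,i] for i in range(3)];hsv=cv2.cvtColor(im['color'],cv2.COLOR_RGB2HSV);k=(hsv[...,0]>105)&(hsv[...,0]<125)&(hsv[...,1]>150)&(z>.05)&(z<.08)
    print('tote',rect(W,k),'y',np.nanpercentile(y[k],[0.5,99.5]).round(4),np.nanmedian(z[k]).round(3))
    k=((hsv[...,0]<6)|(hsv[...,0]>174))&(hsv[...,1]>160)&(y>.3)&(z>.02); print('stop',rect(W,k),k.sum())
    return im
E
python3 -c "
from h import *
st();tote()"
```

```text
t 28.7 p [0.5998 0.1801 0.0171] rv [-2.2672e+00 -2.1730e+00 -8.0000e-04] w 0.007 f [ 0.5 -0.7  0.2] gf 0.0 q [-0.72  0.69  0.53  1.78 -0.47  0.79 -0.  ]
tote (array([0.6065, 0.2685]), array([0.1508, 0.1309]), 87.3) y [0.1925 0.3456] 0.062
stop (array([0.6086, 0.3722]), array([0.0127, 0.1408]), 87.5) 653
```

jog_arm(
  moves=[
    [0.006, 0, 0, 0],
    [0.012, 0, 0, 0],
    [0.016, 0, 0, 0],
    [0.019, 0, 0, 0],
    [0.02, 0, 0, 0],
    [0.02, 0, 0, 0],
  ],
)

```text
clock: 29.5
position: [0.601, 0.1986, 0.0172]
ee_rot: [-2.269, -2.172, -0.0]
force: [-0.7, -1.4, 0.4]
width: 0.005
gripper_force: 0.3
```

jog_arm(
  moves=[
    [0.001, 0, 0, 0],
    [0.002, 0, 0, 0],
    [0.002, 0, 0, 0],
  ],
)

```text
clock: 29.88
position: [0.6012, 0.2, 0.0172]
ee_rot: [2.27, 2.172, -0.0]
force: [-0.5, -2.4, -0.4]
width: 0.004
gripper_force: 1.3
```

```bash
python3 -c "
from h import *
st();tote()"
```

```text
t 29.88 p [0.6012 0.2    0.0172] rv [ 2.27    2.1716 -0.    ] w 0.004 f [-0.5 -2.4 -0.4] gf 1.3 q [-0.75  0.7   0.53  1.77 -0.47  0.8  -0.03]
tote (array([0.6069, 0.2886]), array([0.151 , 0.1321]), 87.2) y [0.2123 0.3653] 0.063
stop (array([0.6093, 0.3719]), array([0.0131, 0.1394]), 87.3) 656
```

jog_arm(
  moves=[
    [0.001, 0, 0, 0],
    [0.002, 0, 0, 0],
    [0.003, 0, 0, 0],
    [0.003, 0, 0, 0],
  ],
)

```text
clock: 30.42
position: [0.6015, 0.2031, 0.0173]
ee_rot: [2.27, 2.172, 0.0]
force: [0.2, -4.4, -1.0]
width: 0.006
gripper_force: 1.8
```

```bash
python3 -c "
from h import *
st();tote()"
```

```text
t 30.43 p [0.6015 0.2031 0.0173] rv [2.2697e+00 2.1716e+00 3.0000e-04] w 0.006 f [ 0.2 -4.4 -1. ] gf 1.8 q [-0.75  0.7   0.53  1.76 -0.47  0.8  -0.04]
tote (array([0.6079, 0.2917]), array([0.1496, 0.1304]), 87.3) y [0.2162 0.3682] 0.064
stop (array([0.6087, 0.3719]), array([0.0129, 0.1399]), 87.9) 651
```

jog_arm(
  moves=[
    [0.001, 0, 0, 0],
    [0.002, 0, 0, 0],
    [0.003, 0, 0, 0],
    [0.003, 0, 0, 0],
  ],
)

```text
clock: 30.98
position: [0.6015, 0.203, 0.0173]
ee_rot: [2.271, 2.168, -0.004]
force: [-0.2, -11.5, 2.3]
width: 0.009
gripper_force: 5.7
```

jog_arm(
  moves=[
    [0.001, 0, 0, 0],
    [0.002, 0, 0, 0],
    [0.002, 0, 0, 0],
  ],
)

```text
clock: 31.35
position: [0.6015, 0.2029, 0.0173]
ee_rot: [2.271, 2.166, -0.007]
force: [-1.2, -17.3, 4.1]
width: 0.006
gripper_force: 8.2
```

```bash
python3 -c "
from h import *
st();tote()"
```

```text
t 31.35 p [0.6015 0.2029 0.0173] rv [ 2.2714  2.1657 -0.0066] w 0.006 f [ -1.2 -17.3   4.1] gf 8.2 q [-0.76  0.71  0.53  1.76 -0.47  0.81 -0.05]
tote (array([0.6078, 0.2912]), array([0.1507, 0.131 ]), 87.3) y [0.2161 0.3681] 0.064
stop (array([0.6092, 0.3719]), array([0.013 , 0.1415]), 87.6) 653
```

The tote is hard against the stop: the force rose to 17 N with no more travel. I'll back off, raise, and re-measure the cartons.

jog_arm(
  moves=[
    [-0.005, 0, 0, 0],
    [-0.015, 0, 0, 0],
    [-0.05, 0, 0, 0],
    [-0.09, 0, 0, 0],
    [-0.12, 0, -0.05, 0],
    [-0.12, 0, -0.1, 0],
    [-0.12, 0, -0.15, 0],
    [-0.12, 0, -0.15, 0],
  ],
  hand=0.075,
)

```text
clock: 32.4
position: [0.5988, 0.0888, 0.1714]
ee_rot: [2.267, 2.171, 0.011]
force: [-0.3, 0.3, -1.0]
width: 0.799
gripper_force: 0.0
```

```bash
cat >> h.py <<'E'
def cart(n,zlo=.036,zhi=.06,reg=(.35,.68,-.27,.02)):
    im=grab(n);W=cloud(im);x,y,z=[W[...,i] for i in range(3)];hsv=cv2.cvtColor(im['color'],cv2.COLOR_RGB2HSV)
    m=(z>zlo)&(z<zhi)&(hsv[...,0]<30)&(x>reg[0])&(x<reg[1])&(y>reg[2])&(y<reg[3])
    k,l,s,c=cv2.connectedComponentsWithStats(m.astype(np.uint8))
    for i in range(1,k):
        if s[i,4]>60: print(n,c[i].round(),s[i,4],rect(W,l==i),np.nanmedian(z[l==i]).round(3))
    return im,W
E
python3 -c "
from h import *
st();tote();cart('top');cart('scene')"
```

```text
t 32.4 p [0.5988 0.0888 0.1714] rv [2.2671 2.1706 0.0113] w 0.799 f [-0.3  0.3 -1. ] gf 0.0 q [-0.67  0.48  0.64  1.72 -0.33  1.05  0.03]
tote (array([0.6079, 0.2909]), array([0.1509, 0.1302]), 87.5) y [0.2149 0.368 ] 0.064
stop (array([0.6097, 0.3721]), array([0.0126, 0.1406]), 87.5) 659
top [363. 165.] 341 (array([ 0.5975, -0.0985]), array([0.0537, 0.0463]), 75.9) 0.045
top [397. 183.] 337 (array([ 0.545 , -0.1849]), array([0.045 , 0.0544]), 1.0) 0.045
top [367. 214.] 354 (array([ 0.465 , -0.1007]), array([0.0445, 0.0542]), 16.5) 0.045
top [405. 217.] 342 (array([ 0.4545, -0.2017]), array([0.0454, 0.0549]), 5.4) 0.045
scene [264. 183.] 251 (array([ 0.5458, -0.181 ]), array([0.0565, 0.0467]), 89.1) 0.045
scene [312. 185.] 65 (array([ 0.4603, -0.0782]), array([0.0473, 0.017 ]), 16.6) 0.044
scene [269. 206.] 295 (array([ 0.5982, -0.095 ]), array([0.0574, 0.0456]), 75.3) 0.045
```

Carton B was knocked to (0.545, -0.183), and the others are unchanged. I'll start with it.

```bash
python3 -c "
from h import *
rel((.5454,-.183,.12,-90.5),(.5454,-.183,.0,-90.5))"
```

```text
t 32.55 p [0.5956 0.0889 0.1665] rv [-2.2680e+00 -2.1721e+00  5.0000e-04] w 0.815 f [0.  0.4 0.4] gf 0.0 q [-0.67  0.48  0.64  1.72 -0.33  1.05  0.03]
[-0.2739, -0.0383, 0.0464, 1.536]
[-0.2739, -0.0382, 0.1664, 1.536]
```

jog_arm(
  moves=[
    [-0.05, -0.01, 0.02, 0.18],
    [-0.1, -0.02, 0.04, 0.36],
    [-0.15, -0.03, 0.046, 0.54],
    [-0.2, -0.038, 0.046, 0.72],
    [-0.25, -0.038, 0.046, 0.9],
    [-0.274, -0.038, 0.046, 1.08],
    [-0.274, -0.038, 0.046, 1.26],
    [-0.274, -0.038, 0.046, 1.44],
    [-0.274, -0.038, 0.046, 1.536],
    [-0.274, -0.038, 0.046, 1.536],
    [-0.274, -0.038, 0.046, 1.536],
  ],
)

```text
clock: 33.92
position: [0.5457, -0.1835, 0.1205]
ee_rot: [-3.141, 0.011, 0.002]
force: [-0.1, -0.1, 0.5]
width: 0.817
gripper_force: 0.0
```

```bash
python3 -c "
from h import *
rel((.5454,-.183,.0,-90.5))
im,W=cart('wrist',.03)
cv2.imwrite('pics/w3.png',im['color'][...,::-1])"
```

```text
t 33.92 p [ 0.5457 -0.1835  0.1205] rv [-3.1415e+00  1.1000e-02  2.1000e-03] w 0.817 f [-0.1 -0.1  0.5] gf 0.0 q [-0.44  0.63  1.03  1.85 -0.63  1.03 -0.72]
[-0.0002, -0.0005, 0.1205, 0.002]
wrist [433. 100.] 621 (array([ 0.6003, -0.2667]), array([0.1032, 0.0065]), 0.0) 0.031
wrist [210. 128.] 4833 (array([ 0.5985, -0.0996]), array([0.0548, 0.0451]), 76.2) 0.047
wrist [326. 194.] 4073 (array([ 0.5463, -0.186 ]), array([0.0451, 0.0541]), 1.7) 0.047
wrist [255. 263.] 83 (array([ 0.4851, -0.1245]), array([0.0195, 0.0013]), 14.3) 0.035
wrist [355. 268.] 171 (array([ 0.478 , -0.2059]), array([0.002 , 0.0435]), 5.4) 0.033
wrist [247. 305.] 205 (array([ 0.4527, -0.1182]), array([0.0099, 0.0295]), 19.1) 0.048
wrist [347. 311.] 1338 (array([ 0.4449, -0.204 ]), array([0.0241, 0.0545]), 3.4) 0.048
```

View pics/w3.png

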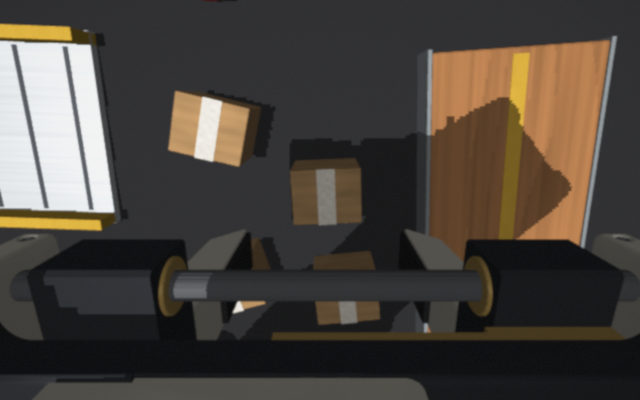

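The wrist view shows carton B at (326,194), square between the fingers, with the shelf line at (515,150).

jog_arm(
  moves=[
    [0, 0.001, 0.04, 0],
    [0, 0.001, 0.08, 0],
    [0, 0.001, 0.11, 0],
    [0, 0.001, 0.12, 0],
    [0, 0.001, 0.12, 0],
    [0, 0.001, 0.12, 0],
  ],
)

```text
clock: 34.72
position: [0.547, -0.1852, 0.0024]
ee_rot: [3.141, -0.014, 0.003]
force: [0.8, -0.1, 0.3]
width: 0.817
gripper_force: 0.0
```

jog_arm(
  moves=[
    [0, 0, 0, 0],
    [0, 0, 0, 0],
    [0, 0, 0, 0],
    [0, 0, 0, 0],
    [0, 0, 0, 0],
    [0, 0, -0.04, 0],
    [0, 0, -0.09, 0],
    [0, 0, -0.09, 0],
  ],
  hand=0.04,
  newtons=15,
)

```text
clock: 35.72
position: [0.548, -0.186, 0.0943]
ee_rot: [3.14, -0.015, 0.008]
force: [0.2, -0.1, -1.2]
width: 0.594
gripper_force: 14.8
```

```bash
cat >> h.py <<'E'
def slot(s): return np.array([.501,-.3357])+s*np.array([.9983,.0593])
E
python3 -c "
from h import *
for s in(-.087,-.029,.029,.087): print(s,slot(s))
rel(list(slot(.087))+[.09,-86.6],list(slot(.087))+[.033,-86.6])"
```

```text
-0.087 [ 0.4141479 -0.3408591]
-0.029 [ 0.4720493 -0.3374197]
0.029 [ 0.5299507 -0.3339803]
0.087 [ 0.5878521 -0.3305409]
t 35.73 p [ 0.548  -0.186   0.0943] rv [ 3.1399 -0.0148  0.0082] w 0.594 f [ 0.2 -0.1 -1.2] gf 14.8 q [-0.41  0.66  0.99  1.88 -0.67  0.98 -0.69]
[0.0412, 0.1441, 0.0047, -0.069]
[0.0409, 0.144, 0.0617, -0.069]
```

jog_arm(
  moves=[
    [0.014, 0.05, 0, -0.069],
    [0.028, 0.1, 0, -0.069],
    [0.041, 0.144, 0, -0.069],
    [0.041, 0.144, 0, -0.069],
    [0.041, 0.144, 0.03, -0.069],
    [0.041, 0.144, 0.05, -0.069],
    [0.041, 0.144, 0.058, -0.069],
    [0.041, 0.144, 0.062, -0.069],
    [0.041, 0.144, 0.062, -0.069],
    [0.041, 0.144, 0.062, -0.069],
  ],
)

```text
clock: 36.98
position: [0.5861, -0.3281, 0.0301]
ee_rot: [-3.139, -0.095, -0.001]
force: [-3.2, 3.5, 7.4]
width: 0.588
gripper_force: 14.9
```

```bash
python3 -c "
from h import *
rel(list(slot(.087))+[.032,-86.6])"
```

```text
t 36.98 p [ 0.5861 -0.3281  0.0301] rv [-3.1387e+00 -9.5000e-02 -9.0000e-04] w 0.588 f [-3.2  3.5  7.4] gf 14.9 q [-0.07  0.84  0.86  1.67 -0.74  0.99 -0.46]
[0.0016, 0.0026, -0.0019, 0.001]
```

jog_arm(
  moves=[
    [0.001, 0.002, -0.001, 0],
    [0.001, 0.002, -0.001, 0],
    [0.001, 0.002, -0.001, 0],
  ],
)

```text
clock: 37.35
position: [0.587, -0.3311, 0.0302]
ee_rot: [3.14, 0.094, -0.0]
force: [0.1, -0.5, 1.0]
width: 0.594
gripper_force: 14.9
```

jog_arm(
  moves=[
    [0, 0, 0, 0],
    [0, 0, 0, 0],
    [0, 0, 0, 0],
    [0, 0, 0, 0],
    [0, 0, -0.03, 0],
    [0, 0, -0.06, 0],
    [0, 0, -0.1, 0],
    [0, 0, -0.1, 0],
    [-0.05, -0.05, -0.1, 0],
    [-0.1, -0.09, -0.1, 0],
    [-0.13, -0.12, -0.1, 0],
    [-0.13, -0.13, -0.1, 0],
    [-0.13, -0.13, -0.1, 0],
  ],
  hand=0.075,
)

```text
clock: 38.98
position: [0.4502, -0.2082, 0.1301]
ee_rot: [-3.14, -0.097, -0.001]
force: [0.5, -0.5, 0.4]
width: 0.815
gripper_force: 0.0
```

```bash
cat >> h.py <<'E'
def onshelf(n):
    im=grab(n);W=cloud(im);x,y,z=[W[...,i] for i in range(3)];hsv=cv2.cvtColor(im['color'],cv2.COLOR_RGB2HSV)
    m=(z>.065)&(z<.09)&(hsv[...,0]<30)&(x>.33)&(x<.68)&(y>-.42)&(y<-.25)
    k,l,s,c=cv2.connectedComponentsWithStats(m.astype(np.uint8))
    for i in range(1,k):
        if s[i,4]>60:
            r=rect(W,l==i); d=np.array(r[0])-[.501,-.3357]; print('SHELF',n,s[i,4],r,'s',round(d@[.9983,.0593],4),'off',round(d@[-.0593,.9983],4),np.nanmedian(z[l==i]).round(3))
E
python3 -c "
from h import *
st();onshelf('top');onshelf('scene');cart('wrist');cart('top');rel((.455,-.200,.11,-85.5))"
```

```text
t 38.98 p [ 0.4502 -0.2082  0.1301] rv [-3.1398e+00 -9.6700e-02 -8.0000e-04] w 0.815 f [ 0.5 -0.5  0.4] gf 0.0 q [-0.44  0.48  1.08  2.03 -0.54  0.94 -0.59]
SHELF scene 235 (array([ 0.5861, -0.3278]), array([0.0469, 0.0575]), 3.5) s 0.0854 off 0.0028 0.075
wrist [187.   8.] 1050 (array([ 0.5773, -0.098 ]), array([0.0161, 0.0546]), 4.0) 0.047
wrist [189. 166.] 3973 (array([ 0.4662, -0.1021]), array([0.0447, 0.0548]), 16.3) 0.047
wrist [315. 186.] 3728 (array([ 0.4554, -0.2027]), array([0.0448, 0.054 ]), 5.0) 0.047
top [363. 165.] 338 (array([ 0.5974, -0.0985]), array([0.0538, 0.0465]), 75.9) 0.045
t 39.17 p [ 0.4502 -0.2103  0.1303] rv [3.1388e+00 9.3100e-02 3.0000e-04] w 0.815 f [-0.4  0.5 -0. ] gf 0.0 q [-0.44  0.49  1.08  2.03 -0.54  0.94 -0.59]
[0.0054, -0.01, 0.0203, -0.019]
```

jog_arm(
  moves=[
    [0.005, -0.008, 0, -0.028],
    [0.005, -0.008, 0.04, -0.028],
    [0.005, -0.008, 0.08, -0.028],
    [0.005, -0.008, 0.115, -0.028],
    [0.005, -0.008, 0.129, -0.028],
    [0.005, -0.008, 0.129, -0.028],
    [0.005, -0.008, 0.129, -0.028],
  ],
)

```text
clock: 40.05
position: [0.4548, -0.2012, 0.0022]
ee_rot: [3.138, 0.138, 0.002]
force: [-0.3, 0.7, 0.7]
width: 0.819
gripper_force: 0.0
```

jog_arm(
  moves=[
    [0, 0, 0, 0],
    [0, 0, 0, 0],
    [0, 0, 0, 0],
    [0, 0, 0, 0],
    [0, 0, 0, 0],
    [0, 0, -0.04, 0],
    [0, 0, -0.09, 0],
    [0, 0, -0.09, 0],
    [0, 0, -0.09, 0],
  ],
  hand=0.04,
  newtons=15,
)

```text
clock: 41.18
position: [0.4539, -0.2002, 0.0909]
ee_rot: [-3.138, -0.139, -0.0]
force: [-0.1, -0.0, -1.4]
width: 0.585
gripper_force: 15.0
```

```bash
python3 -c "
from h import *
rel(list(slot(.029))+[.09,-86.6],list(slot(.029))+[.031,-86.6])"
```

```text
t 41.17 p [ 0.4539 -0.2002  0.0909] rv [-3.1378 -0.1386 -0.    ] w 0.585 f [-0.1 -0.  -1.4] gf 15.0 q [-0.4   0.53  1.01  2.07 -0.6   0.86 -0.53]
[0.064, 0.14, 0.0008, 0.029]
[0.064, 0.14, 0.0598, 0.029]
```

jog_arm(
  moves=[
    [0.02, 0.04, 0, 0.029],
    [0.043, 0.09, 0, 0.029],
    [0.064, 0.14, 0, 0.029],
    [0.064, 0.14, 0, 0.029],
    [0.064, 0.14, 0, 0.029],
    [0.064, 0.14, 0.03, 0.029],
    [0.064, 0.14, 0.05, 0.029],
    [0.064, 0.14, 0.059, 0.029],
    [0.064, 0.14, 0.059, 0.029],
    [0.064, 0.14, 0.059, 0.029],
  ],
)

```text
clock: 42.42
position: [0.5301, -0.3347, 0.0326]
ee_rot: [3.14, 0.092, 0.001]
force: [-0.5, -0.8, -0.7]
width: 0.59
gripper_force: 15.0
```

jog_arm(
  moves=[
    [0, 0, 0, 0],
    [0, 0, 0, 0],
    [0, 0, 0, 0],
    [0, 0, 0, 0],
    [0, 0, -0.03, 0],
    [0, 0, -0.06, 0],
    [0, 0, -0.1, 0],
    [0, 0, -0.1, 0],
    [-0.03, -0.05, -0.1, 0],
    [-0.07, -0.1, -0.1, 0],
    [-0.07, -0.16, -0.1, 0],
    [-0.07, -0.22, -0.1, 0],
    [-0.07, -0.23, -0.1, 0],
    [-0.07, -0.23, -0.1, 0],
  ],
  hand=0.075,
)

```text
clock: 44.18
position: [0.4466, -0.1086, 0.1319]
ee_rot: [3.14, 0.095, -0.0]
force: [0.2, 0.3, -0.1]
width: 0.82
gripper_force: 0.0
```

```bash
python3 -c "
from h import *
onshelf('top');onshelf('scene');cart('wrist');rel((.4655,-.101,.0015,-73.5))"
```

```text
SHELF top 374 (array([ 0.5855, -0.3315]), array([0.0449, 0.0558]), 4.6) s 0.0846 off -0.0008 0.075
SHELF top 376 (array([ 0.5303, -0.3348]), array([0.0449, 0.0549]), 4.4) s 0.0293 off -0.0008 0.075
SHELF scene 446 (array([ 0.5577, -0.3304]), array([0.1026, 0.0589]), 3.7) s 0.0569 off 0.0019 0.075
wrist [321.  10.] 1368 (array([ 0.5791, -0.0966]), array([0.0165, 0.056 ]), 0.2) 0.047
wrist [313. 168.] 3791 (array([ 0.4661, -0.1019]), array([0.0448, 0.0539]), 16.0) 0.047
t 44.33 p [ 0.4466 -0.1111  0.1324] rv [3.1394e+00 8.8000e-02 8.0000e-04] w 0.818 f [ 0.7 -0.3 -0.4] gf 0.0 q [-0.72  0.43  1.15  2.11 -0.51  0.91 -0.79]
[0.0193, -0.0091, 0.1309, -0.232]
```

jog_arm(
  moves=[
    [0.019, -0.009, 0, -0.15],
    [0.019, -0.009, 0.02, -0.228],
    [0.019, -0.009, 0.06, -0.228],
    [0.019, -0.009, 0.1, -0.228],
    [0.019, -0.009, 0.125, -0.228],
    [0.019, -0.009, 0.131, -0.228],
    [0.019, -0.009, 0.131, -0.228],
    [0.019, -0.009, 0.131, -0.228],
  ],
)

```text
clock: 45.32
position: [0.4658, -0.0996, 0.0021]
ee_rot: [3.109, 0.448, 0.003]
force: [0.5, 0.1, 0.2]
width: 0.816
gripper_force: 0.0
```

jog_arm(
  moves=[
    [0, 0, 0, 0],
    [0, 0, 0, 0],
    [0, 0, 0, 0],
    [0, 0, 0, 0],
    [0, 0, 0, 0],
    [0, 0, -0.04, 0],
    [0, 0, -0.09, 0],
    [0, 0, -0.1, 0],
    [0, 0, -0.1, 0],
  ],
  hand=0.04,
  newtons=15,
)

```text
clock: 46.45
position: [0.4653, -0.0985, 0.1013]
ee_rot: [-3.109, -0.45, -0.002]
force: [-1.1, 0.1, -0.8]
width: 0.585
gripper_force: 15.0
```

```bash
python3 -c "
from h import *
rel(list(slot(-.029))+[.1,-86.6],list(slot(-.029))+[.032,-86.6])"
```

```text
t 46.45 p [ 0.4653 -0.0985  0.1013] rv [-3.1087e+00 -4.5000e-01 -1.5000e-03] w 0.585 f [-1.1  0.1 -0.8] gf 15.0 q [-0.63  0.47  1.01  2.11 -0.54  0.84 -0.58]
[-0.0612, 0.231, 0.0012, 0.228]
[-0.0613, 0.231, 0.0692, 0.228]
```

jog_arm(
  moves=[
    [-0.015, 0.058, 0, 0.1],
    [-0.03, 0.116, 0, 0.228],
    [-0.045, 0.173, 0, 0.228],
    [-0.061, 0.231, 0, 0.228],
    [-0.061, 0.231, 0, 0.228],
    [-0.061, 0.231, 0, 0.228],
    [-0.061, 0.231, 0.03, 0.228],
    [-0.061, 0.231, 0.055, 0.228],
    [-0.061, 0.231, 0.068, 0.228],
    [-0.061, 0.231, 0.069, 0.228],
    [-0.061, 0.231, 0.069, 0.228],
  ],
)

```text
clock: 47.82
position: [0.4722, -0.3375, 0.0324]
ee_rot: [3.14, 0.093, 0.0]
force: [0.4, 0.2, -0.9]
width: 0.583
gripper_force: 15.0
```

```bash
python3 -c "
from h import *
rel(list(slot(-.029))+[.032,-86.6])"
```

```text
t 47.83 p [ 0.4722 -0.3375  0.0324] rv [3.1402e+00 9.3300e-02 4.0000e-04] w 0.583 f [ 0.4  0.2 -0.9] gf 15.0 q [-0.03  0.72  0.86  1.91 -0.72  0.86 -0.3 ]
[-0.0001, -0.0001, 0.0004, 0.0]
```

jog_arm(
  moves=[
    [0, 0, 0.001, 0],
    [0, 0, 0.001, 0],
    [0, 0, 0.001, 0],
    [0, 0, 0.001, 0],
    [0, 0, -0.03, 0],
    [0, 0, -0.06, 0],
    [0, 0, -0.1, 0],
    [0, 0, -0.1, 0],
    [0.02, -0.05, -0.1, 0],
    [0.06, -0.1, -0.1, 0.1],
    [0.09, -0.15, -0.1, 0.2],
    [0.12, -0.2, -0.1, 0.31],
    [0.13, -0.23, -0.1, 0.31],
    [0.13, -0.23, -0.1, 0.31],
    [0.13, -0.23, -0.1, 0.31],
  ],
  hand=0.075,
)

```text
clock: 49.7
position: [0.5875, -0.1014, 0.1318]
ee_rot: [3.116, -0.395, -0.001]
force: [-0.0, 0.2, 0.4]
width: 0.818
gripper_force: 0.0
```

```bash
python3 -c "
from h import *
onshelf('top');onshelf('scene');cart('wrist');cart('top');rel((.598,-.0985,.0015,-104.1))"
```

```text
SHELF top 365 (array([ 0.5852, -0.3309]), array([0.0459, 0.0552]), 5.1) s 0.0843 off -0.0002 0.075
SHELF top 374 (array([ 0.5303, -0.335 ]), array([0.045 , 0.0563]), 2.8) s 0.0293 off -0.001 0.075
SHELF top 383 (array([ 0.4717, -0.3382]), array([0.0447, 0.0562]), 3.5) s -0.0294 off -0.0008 0.075
SHELF scene 537 (array([ 0.5399, -0.3312]), array([0.1376, 0.0607]), 4.0) s 0.0391 off 0.0022 0.075
wrist [317. 180.] 3701 (array([ 0.5987, -0.0996]), array([0.0537, 0.0444]), 76.0) 0.047
top [365. 168.] 194 (array([ 0.5924, -0.0996]), array([0.049 , 0.0358]), 76.5) 0.045
t 49.9 p [ 0.5877 -0.102   0.1323] rv [-3.1164e+00  3.9720e-01 -3.0000e-04] w 0.817 f [-0.8 -0.2  0.6] gf 0.0 q [-0.6   0.69  1.11  1.79 -0.69  1.11 -1.08]
[0.0091, -0.006, 0.1308, -0.007]
```

jog_arm(
  moves=[
    [0.009, -0.005, 0, -0.007],
    [0.009, -0.005, 0.04, -0.007],
    [0.009, -0.005, 0.08, -0.007],
    [0.009, -0.005, 0.12, -0.007],
    [0.009, -0.005, 0.131, -0.007],
    [0.009, -0.005, 0.131, -0.007],
    [0.009, -0.005, 0.131, -0.007],
  ],
)

```text
clock: 50.78
position: [0.5992, -0.0985, 0.0028]
ee_rot: [3.118, -0.383, 0.004]
force: [-0.2, 0.0, 0.6]
width: 0.82
gripper_force: 0.0
```

jog_arm(
  moves=[
    [0, 0, 0, 0],
    [0, 0, 0, 0],
    [0, 0, 0, 0],
    [0, 0, 0, 0],
    [0, 0, 0, 0],
    [0, 0, -0.04, 0],
    [0, 0, -0.09, 0],
    [0, 0, -0.1, 0],
    [0, 0, -0.1, 0],
  ],
  hand=0.04,
  newtons=15,
)

```text
clock: 51.9
position: [0.5982, -0.0977, 0.1012]
ee_rot: [-3.118, 0.382, -0.001]
force: [-0.1, 0.4, -1.8]
width: 0.588
gripper_force: 15.0
```

```bash
python3 -c "
from h import *
rel(list(slot(-.087))+[.1,-86.6],list(slot(-.087))+[.032,-86.6])"
```

```text
t 51.9 p [ 0.5982 -0.0977  0.1012] rv [-3.1177e+00  3.8210e-01 -8.0000e-04] w 0.588 f [-0.1  0.4 -1.8] gf 15.0 q [-0.58  0.73  1.06  1.8  -0.73  1.06 -1.06]
[-0.1199, 0.2804, 0.0009, -0.303]
[-0.1199, 0.2805, 0.0689, -0.303]
```

jog_arm(
  moves=[
    [-0.04, 0.04, 0, -0.1],
    [-0.08, 0.08, 0, -0.2],
    [-0.11, 0.13, 0, -0.303],
    [-0.12, 0.18, 0, -0.303],
    [-0.12, 0.23, 0, -0.303],
    [-0.12, 0.28, 0, -0.303],
    [-0.12, 0.28, 0, -0.303],
    [-0.12, 0.28, 0, -0.303],
    [-0.12, 0.28, 0.03, -0.303],
    [-0.12, 0.28, 0.055, -0.303],
    [-0.12, 0.28, 0.068, -0.303],
    [-0.12, 0.28, 0.069, -0.303],
    [-0.12, 0.28, 0.069, -0.303],
  ],
)

```text
clock: 53.52
position: [0.4143, -0.3404, 0.0325]
ee_rot: [3.14, 0.093, 0.0]
force: [0.3, 0.5, -0.8]
width: 0.588
gripper_force: 15.0
```

```bash
python3 -c "
from h import *
rel(list(slot(-.087))+[.032,-86.6])"
```

```text
t 53.52 p [ 0.4143 -0.3404  0.0325] rv [3.1401e+00 9.3200e-02 3.0000e-04] w 0.588 f [ 0.3  0.5 -0.8] gf 15.0 q [-0.    0.66  0.87  2.02 -0.71  0.79 -0.22]
[-0.0001, 0.0004, 0.0005, -0.0]
```

jog_arm(
  moves=[
    [0, 0, 0.001, 0],
    [0, 0, 0.001, 0],
    [0, 0, 0.001, 0],
    [0, 0, 0.001, 0],
    [0, 0, -0.03, 0],
    [0, 0, -0.06, 0],
    [0, 0, -0.11, 0],
    [0, 0, -0.15, 0],
    [0, -0.05, -0.15, 0],
    [0, -0.1, -0.15, 0],
    [0, -0.15, -0.15, 0],
    [0, -0.2, -0.15, 0],
    [0, -0.24, -0.15, 0],
    [0, -0.24, -0.15, 0],
    [0, -0.24, -0.15, 0],
  ],
  hand=0.075,
)

```text
clock: 55.4
position: [0.4, -0.1014, 0.1824]
ee_rot: [-3.14, -0.093, -0.001]
force: [0.7, -0.6, 0.5]
width: 0.815
gripper_force: 0.0
```

```bash
python3 -c "
from h import *
st();onshelf('top');onshelf('scene');im=tote();cup();t=grab('top')
o=np.vstack([im['color'][80:380,80:540,::-1],np.zeros((300,460,3),np.uint8)]); o=cv2.resize(t['color'][:320,150:550,::-1],(400,320)); s=cv2.resize(im['color'][90:370,140:500,::-1],(360,280))
q=np.zeros((320,760,3),np.uint8); q[:,:400]=o; q[:280,400:]=s; cv2.imwrite('pics/end.png',q)"
```

```text
t 55.4 p [ 0.4    -0.1014  0.1824] rv [-3.14e+00 -9.27e-02 -1.00e-03] w 0.815 f [ 0.7 -0.6  0.5] gf 0.0 q [-0.95  0.21  1.29  2.15 -0.25  0.95 -1.04]
SHELF top 373 (array([ 0.5858, -0.3318]), array([0.0459, 0.0564]), 4.7) s 0.0849 off -0.0011 0.075
SHELF top 376 (array([ 0.5301, -0.3347]), array([0.0447, 0.0554]), 4.4) s 0.0291 off -0.0007 0.075
SHELF top 388 (array([ 0.4718, -0.338 ]), array([0.0449, 0.0561]), 4.6) s -0.0293 off -0.0006 0.075
SHELF top 391 (array([ 0.4142, -0.3415]), array([0.0441, 0.0559]), 3.2) s -0.087 off -0.0006 0.075
SHELF scene 841 (array([ 0.5018, -0.3325]), array([0.2187, 0.059 ]), 2.9) s 0.001 off 0.0031 0.075
tote (array([0.6074, 0.291 ]), array([0.1504, 0.132 ]), 87.0) y [0.2153 0.3679] 0.064
stop (array([0.6082, 0.3719]), array([0.0129, 0.1408]), 87.5) 661
0.0 60 x [0.386 0.426] y [0.256 0.307]
0.015 122 x [0.389 0.425] y [0.251 0.307]
0.03 141 x [0.391 0.425] y [0.251 0.307]
0.045 193 x [0.364 0.424] y [0.251 0.307]
0.06 249 x [0.363 0.425] y [0.248 0.306]
0.075 263 x [0.364 0.424] y [0.248 0.306]
0.09 152 x [0.363 0.425] y [0.246 0.306]
```

View pics/end.png

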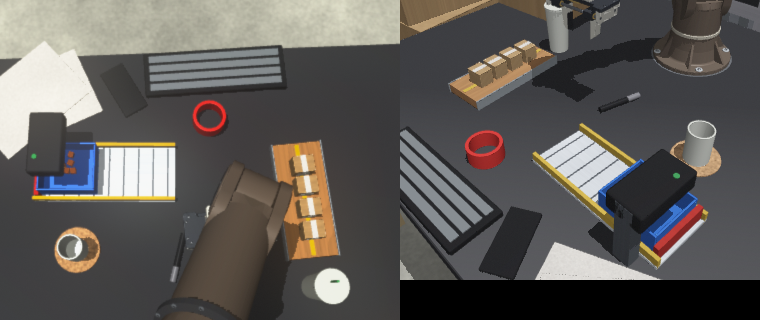

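The row of four cartons (305,160)–(315,235), the tote against the stop (70,165) with the caps in it, and the cup on the mat (72,247) are all in place. The arm is clear, so I'm handing in.

```bash
python3 -c "
from cell import arm
print(arm.sign_off())"
```

```text
the job is handed in; nothing more can be done
None
```

The job is handed in (no verdict came back): all five caps are in the tote against the end stop, the empty cup stands upright on the mat, the four cartons stand in a row on the shelf's yellow line, and I did not touch the tumbler, tape or marker.

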